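# Lock a camera onto its quick-release stand

### The arm

A 6-joint arm with a two-finger parallel gripper is mounted at the origin on the work surface. World frame = base frame: x ahead of the robot, y to its left, z up, the work surface at z = 0. Lengths are in m, angles in degrees, forces in N, time in s.
With the tool pointing down it reaches from about 0.35 to 0.925 m from the base axis. Payload 6.4 kg.
Tool frame: the origin (TCP) lies between the finger pads; the fingertips stand 19 mm ahead of it and the grasp point (between the pads) is the TCP; z points along the fingers, y is the direction in which the jaws open and shut (so a half turn about z gives the same grasp; the last joint's range is limited). The gripper opens to 85 mm and grips with 20 to 120 N. Pads are 22 mm wide; open, the fingers measure 114 mm over their backs; the gripper's body (76 mm by 85 mm) begins 54 mm behind the grasp point. The pads swing forward as they close: fully open they stand 13 mm farther back than shut.
Start: joints at [-74.662, 14.043, 89.255, -0, 76.702, -9.975], TCP at [0.278, -0.588, 0.25] pointing down, gripper open.
Joint ranges: [-179.41, 179.41], [-58.25, 129.5], [7.25, 145.43], [-54.29, 234.29], [11.92, 165.04], [-157.13, 157.13]. Speed limits (degrees/s): [147.25, 147.25, 180, 180, 180, 180].

### API

Orientations are given as [roll, pitch, yaw] about the fixed x, y, z axes, in that order (R = Rz(yaw) Ry(pitch) Rx(roll)).
In Python, from workcell import robot gives the robot as it stands. The module is installed in compiled form; this text tells all that it offers.
- The arm moves only by the tool play_rows, never from a script. Its argument "commands" is one flat list of numbers, 7 for each row, row after row: the opening, from 0 (shut) to 1 (fully open), then the shift along the tool's x, y, z in m, then the turn, a rotation vector about the tool's x, y, z in degrees. A call has 1 to 20 rows; each row is the pose to reach, as a shift and turn from the pose commanded when the call began, along the tool's axes at that moment; what a row does not reach only later rows make up. A row lasts 1/10 s, in which the tool goes at most 50 mm and 8.59 degrees, less where a joint would pass 70% of its speed; a pose out of reach is approached as far as the arm can. A call with a gripper value outside its range is refused whole. The fingers move at their own pace and stop on an object; "grip_force" is the grip in N (left out, the last holds). Time passes only in rows, so rows that repeat a pose let the fingers close. It gives the time, the measured TCP pose, the force and the opening at its end, in the units of the state.
- robot.observe(): the state, without advancing time (a new reading comes with each control period).
- robot.capture(name): name is "scene" or "top"; returns a dict with "image" (400x640x3 uint8, red, green, blue), "camera_matrix" (3x3 intrinsics, pixels), "k1" (the pictures are not rectified: a ray, as slopes to the right and down, at radius r is drawn at 1 + k1 r^2 times it, then the intrinsics apply), "R" (3x3) and "t" (3): a world point X has camera coordinates R X + t. Camera axes: x right, y down, z forward; pixel columns grow to the right and rows downward; lengths in m; the calibration is good to about 2 mm. A picture is of the moment at which its call begins. There is no depth.
- robot.hand_in(): hands the job in, once; it reports no verdict.
The state is a dict: "t": time; "joint_pos": joint angles; "qvel": joint speeds; "tau": joint torques, N m; "ee_pos": TCP position; "eef_rot": TCP orientation; "contact_force": force on the tool from outside, world axes, zero at the start; "wrist_torque": the same for the moment, N m; "finger_gap": finger opening in m.
Only numpy, scipy, OpenCV 4.12 (cv2) and the standard library are available. Lean on these libraries where they do the work, as an engineer would, in place of code of your own. Each camera call takes 0.05 s, during which the arm holds its last target.

### The job

Mount the camera on the table-top stand: set its plate gently down flat in the open quick-release clamp, with the capped lens mount pointing away from the red-knobbed lever, and let go of it. Then swing the lever over its cam until it drops fully down into the low locking notch, feeling for the stop behind the notch and easing off there so that it drops, never forcing the lever, and leave it locked. Leave everything else on the table where it is.

Things in the scene. Friction and masses are not known exactly. Their poses are not given: they have to be found in the camera images.
- camera_center (a point): Centre of the mirrorless camera body (no lens): black, grey top, standing on its quick-release plate. 120 mm wide (y), 36 deep (x; 49 at the grip), 74 high with plate (dials 79), 0.4 kg. This point is 37 mm above the plate's underside; z up, +x the way the camera looks. Lift it by pinching the middle front to back from above, where it is 36 mm (43 over the mount).
- camera: The camera; origin in the middle of the plate's underside, axes as camera_center. Plate: bottom flange 42 mm (x) by 56 mm (y), 5 mm thick; above it a neck 34 by 56 mm up to 10 mm, where the body begins. Screen on the -x face; capped lens mount on the +x face; hand grip on the +x face at y -45 mm.
- camera_mount (a point): Middle of the camera's capped round lens mount, 50 mm across and 7 mm proud of the +x face: 25 mm ahead (+x) of camera_center and 10 mm to its +y, same height.
- seat (a point): Middle of where the plate's underside lies once locked, on the clamp's flat floor, 75 mm above the table. z up; +x away from the lever. Clamp open: lip edges at x +18.5 (fixed front jaw) and about -27.7 mm (moving rear jaw), 6 to 9 mm above the floor; cheeks 6 mm high at y +-31 mm. The flange goes straight down with its middle at x -4.5 mm; locking pushes it forward under the front lip.
- front_jaw (a point): Middle of the top of the clamp's fixed front jaw: 24 mm ahead (+x) of seat and 9 mm above it.
- stand: Table-top camera stand with clamp, jaws and lever, fixed to the table: dark round foot 150 mm across, column, clamp block 66 by 74 mm, tongue to the rear (-x) with the lever. Origin on the table straight under seat, axes alike. Push on it and on its lever with less than 25 N.
- pivot (a point): Point on the lever's upright turning axis: 58 mm behind (-x of) seat, 99 mm above the table. Under the lever a curved steel cam, 36 to 48 mm from this axis, rises from a level start over a ramp to a crest; then come a low notch and, straight behind it, an upright black hard stop.
- knob (a point): Centre of the lever's upright red knob: a cylinder 15 mm across, 27 mm high, on the lever's end, 66 mm from the turning axis; it rises and drops with the lever. Site x points outwards along the lever, z up; locking moves it along +y. The lever bar (8 mm wide) lies below the knob; beside the knob there is room for a finger down to 65 mm above the table.
- lever (a joint): Lever angle, rad: 0 to 0.12 unlocked, growing counter-clockwise from above, to lock. A roller under the lever rides on the cam: level to 0.4, ramp up to 1.1, crest to 1.4, then notch and hard stop. The cam is bolted on in slots, so all this may be off by 0.12 either way: the lever comes to rest in the notch between 1.34 and 1.66, with 0.06 of play; the place must be felt.
- lever_lift (a joint): Lift of the lever on its post, m: 0 at the start, +0.006 on the crest, -0.003 down in the notch. A spring presses it down with 3 N. The lever turns stiffly: about 6 N at the knob on the level, 10 N up the ramp (slowly). The pushing finger's friction holds the lever up even over the notch: it drops when the push is eased off there. In the notch it cannot turn back.
- lens: Spare lens standing upright, black, 67 mm across, 70 mm high; origin under its middle. Leave alone.
- battery: Black camera battery lying flat, 52 x 38 x 20 mm; origin under its middle. Leave alone.
- phone: Black phone lying flat, 150 x 72 x 8 mm. Leave alone.
- card_case: Orange memory card case, 62 x 45 x 13 mm. Leave alone.
- lens_cap: Black lens cap, 58 mm across, 9 mm thick. Leave alone.
- blower: Black rubber dust blower standing upright, 58 mm across, 95 mm high. Leave alone.

How it is judged (in metres and radians):
On the way, in this order (a step that is already met when the one before it is completed fails the run):
1. the camera's plate lies flat in the open clamp, lens mount away from the lever, and the camera is let go while the lever is still unlocked (x of camera_center in the frame of seat between -0.01 and 0.004 m and y of camera_center in the frame of seat between -0.005 and 0.005 m and z of camera_center in the frame of seat between 0.034 and 0.0395 m and angle between camera_center's own z axis and vertical below 0.05 rad and angle between the x axis of camera_center and the x axis of seat, either way round below 0.12 rad and distance between camera_mount and front_jaw below 0.045 m and contact force between the fingers and camera below 0.1 N and value of joint lever below 0.6 rad), for 0.3 s.
2. the lever has been swung over the cam and has dropped into the notch (value of joint lever above 1.2 rad and value of joint lever_lift below -0.0015 m), for 0.3 s.
At the end, for the whole second after the job is handed in: Lever past 1.2 rad and down in the notch (lift below -1.5 mm). Camera released, at rest, flat in the clamp: within 3 mm along x and 5 mm along y of the locked place, height within 2.5 mm, tilt under 0.05, square within 0.12 rad, lens mount away from the lever (all of step 2 and x of camera_center in the frame of seat between -0.003 and 0.003 m and y of camera_center in the frame of seat between -0.005 and 0.005 m and z of camera_center in the frame of seat between 0.034 and 0.0395 m and angle between camera_center's own z axis and vertical below 0.05 rad and angle between the x axis of camera_center and the x axis of seat, either way round below 0.12 rad and distance between camera_mount and front_jaw below 0.045 m and contact force between the fingers and camera below 0.1 N and linear speed of camera below 0.02 m/s and velocity of joint lever below 0.1 rad/s); the robot touches nothing.
It fails at once if the robot pushes or presses on the stand, its clamp or its lever with more than 25 N (forcing the lever) (contact force between any of the fingers, the arm and stand above 25 N).
It fails at once if the camera is slammed or forced into the clamp (more than 40 N between camera and stand) (contact force between camera and stand above 40 N).
It fails at once if one of the other things on the table is moved by more than 20 mm (distance of any of lens, battery, phone, card_case, lens_cap, blower from where it was at the start of the episode above 0.02 m).
It also fails if it takes over 72 s, if anything falls off the work surface, if the arm or the gripper's body presses on something with over 40 N, if the wrist force passes 120 N, or if a joint passes its speed limit or range.

## Working session

There is one attempt and no reset: what is moved stays moved. The work goes in short steps, Python scripts to look and compute and a tool call to move; the robot and the scene stay as the last step left them, time stands still between calls to the robot, and variables do not carry over. Pictures are saved under pics/ and viewed, and the job is handed in when it is done.

Besides the shell and the picture viewer there is one more tool, called after "Request:" as a command line: name --argument value ..., lists and objects as JSON in quotes. play_rows: Moves the arm, as the interface text tells. Its arguments: {"type":"object","properties":{"commands":{"type":"array","items":{"type":"number"}},"grip_force":{"type":"number"}},"required":["commands"]}

```bash
ls; mkdir -p pics
python3 - <<'E'
from workcell import robot
import cv2, pickle
print(robot.observe())
for n in ("scene","top"):
    c=robot.capture(n); pickle.dump(c,open(f"{n}0.pkl","wb"))
    cv2.imwrite(f"pics/{n}0.png",cv2.cvtColor(c["image"],cv2.COLOR_RGB2BGR))
    print(n,c["camera_matrix"],c["k1"],c["R"],c["t"])
E
```

```text
pics
{'t': 0.0, 'joint_pos': array([-7.46630039e+01,  1.40838117e+01,  8.93277085e+01,  1.09471552e-03,
        7.67038524e+01, -9.97539673e+00]), 'qvel': array([-0.05964569,  0.07346343, -0.1010512 ,  0.00051152,  0.04121853,
       -0.03589705]), 'tau': array([-2.23211759e-04, -4.29514253e+01, -3.26130688e+01, -1.97839790e-04,
        5.36622974e-03, -9.49075655e-06]), 'ee_pos': array([ 0.27776958, -0.58705259,  0.24915749]), 'eef_rot': array([-1.79886556e+02, -2.10341999e-02,  2.53121191e+01]), 'contact_force': array([-0.61084499, -0.15201817,  0.05701169]), 'wrist_torque': array([ 0.03887488,  0.04854699, -0.02126374]), 'finger_gap': 0.08512943829881756}
scene [[392.09759263   0.         318.81723137]
 [  0.         392.09759263 205.03757737]
 [  0.           0.           1.        ]] -0.03065984289907536 [[ 0.59858682  0.80085286  0.01812484]
 [ 0.64028246 -0.46472873 -0.61160901]
 [-0.4813857   0.37770611 -0.79095253]] [-0.3368911  -0.29145711  1.29833647]
top [[477.60050668   0.         317.88792983]
 [  0.         477.60050668 196.69874956]
 [  0.           0.           1.        ]] -0.04680943701492861 [[ 0.02326597 -0.99971897 -0.00454628]
 [-0.97449259 -0.02166309 -0.22337168]
 [ 0.22321042  0.00962727 -0.97472274]] [0.03477915 0.52893583 1.40974387]
```

View pics/scene0.png

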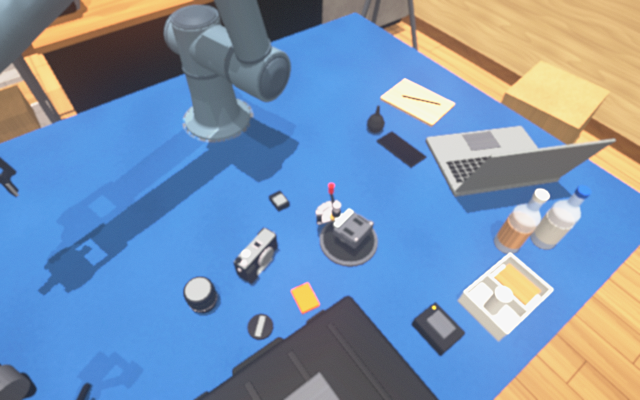

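View pics/top0.png

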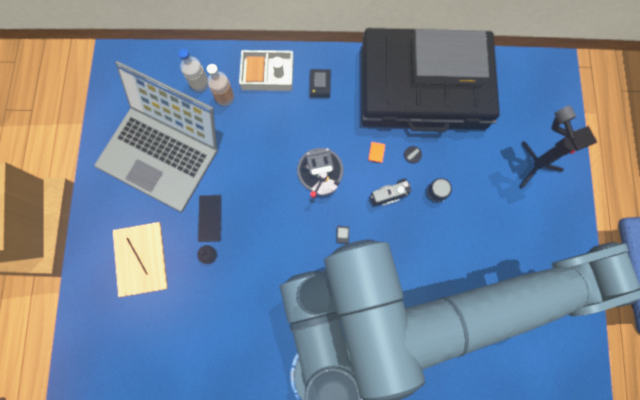

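The stand is at about (320,170) in top and (349,235) in scene. The red knob is at about (312,194) in top, and the camera at about (390,192) in top and (257,254) in scene. I'll zoom in next.

```bash
cat > h.py <<'E'
import numpy as np, cv2, pickle
def load(f): return pickle.load(open(f,"rb"))
def ray(c,uv):
    K=c["camera_matrix"]; d=(np.array(uv,float)-[K[0,2],K[1,2]])/[K[0,0],K[1,1]]
    x=d.copy()
    for _ in range(20): x=d/(1+c["k1"]*(x@x))
    R=c["R"]; v=R.T@np.array([x[0],x[1],1.0]); return -R.T@c["t"], v/np.linalg.norm(v)
def onz(c,uv,z):
    o,v=ray(c,uv); return o+v*(z-o[2])/v[2]
def proj(c,X):
    p=c["R"]@np.array(X,float)+c["t"]; s=p[:2]/p[2]; s=s*(1+c["k1"]*(s@s)); K=c["camera_matrix"]
    return np.array([K[0,0]*s[0]+K[0,2],K[1,1]*s[1]+K[1,2]])
def tri(c1,u1,c2,u2):
    o1,v1=ray(c1,u1);o2,v2=ray(c2,u2)
    s=np.linalg.lstsq(np.c_[v1,-v2],o2-o1,rcond=None)[0]
    a=o1+v1*s[0];b=o2+v2*s[1]; return (a+b)/2,np.linalg.norm(a-b)
def crop(c,x0,y0,w,h,s,name):
    im=c["image"][y0:y0+h,x0:x0+w]; im=cv2.resize(im,None,fx=s,fy=s,interpolation=cv2.INTER_CUBIC)
    cv2.imwrite(name,cv2.cvtColor(im,cv2.COLOR_RGB2BGR))
E
python3 - <<'E'
from h import *
t=load("top0.pkl"); s=load("scene0.pkl")
crop(t,290,140,130,80,6,"pics/topc.png"); crop(s,220,170,170,115,4.7,"pics/scc.png")
for c,n in((t,'top'),(s,'scene')):
    im=c["image"].astype(int); m=((im[...,0]>120)&(im[...,1]<70)&(im[...,2]<110)).astype(np.uint8)
    k,l,st,ce=cv2.connectedComponentsWithStats(m)
    for i in range(1,k): print(n,st[i],ce[i])
E
```

```text
top [571 151   3   2   4] [572.  151.5]
scene [330 188   3   6  13] [330.76923077 190.        ]
```

View pics/topc.png

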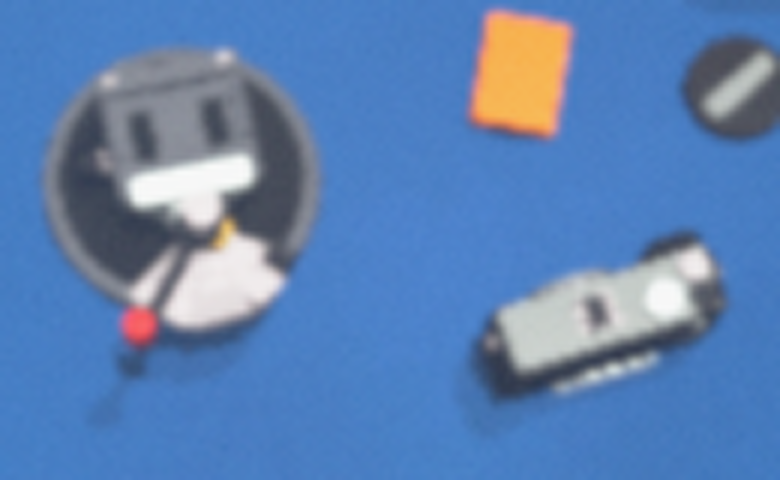

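View pics/scc.png

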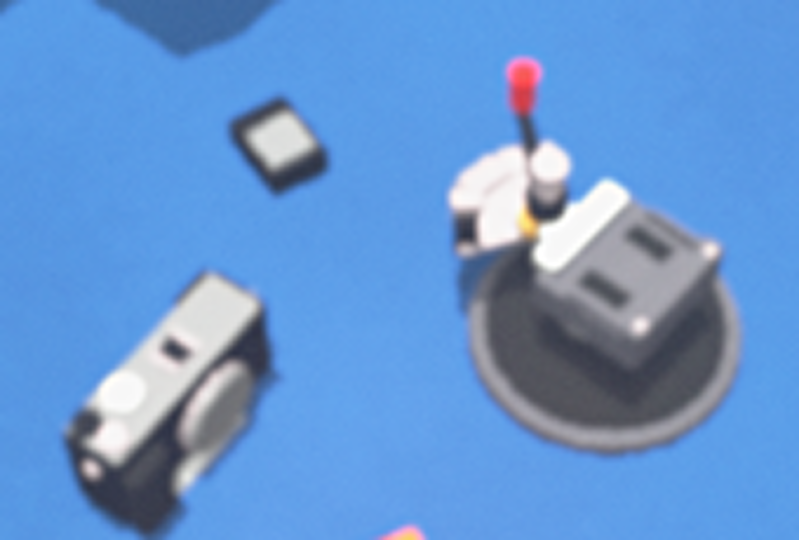

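Run:
```python
from h import *
t=load("top0.pkl"); s=load("scene0.pkl")
crop(t,294,142,56,60,12,"pics/tst.png"); crop(s,312,180,70,88,9,"pics/sst.png")
print(ray(t,(0,0))[0],ray(s,(0,0))[0])
```

```text
[0.19996535 0.03265577 1.49241681] [ 1.01327406 -0.35603791  0.85477081]
```

View pics/tst.png

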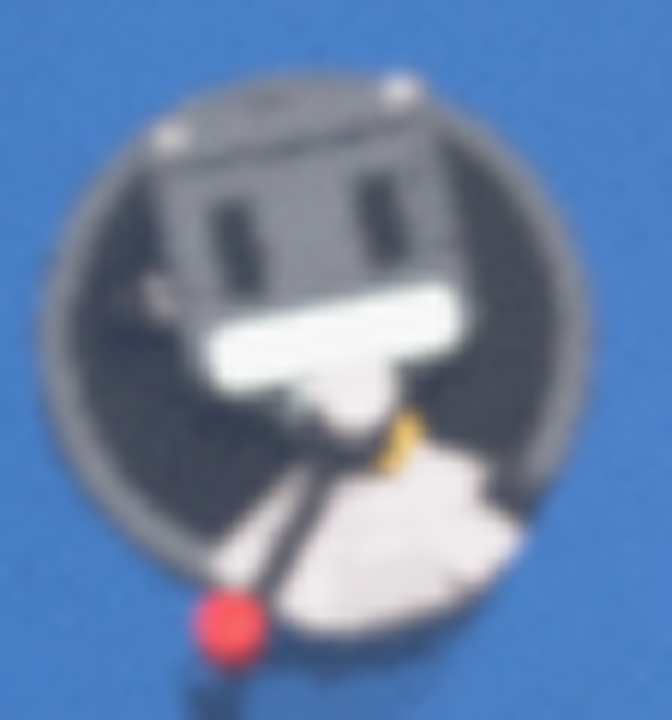

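View pics/sst.png

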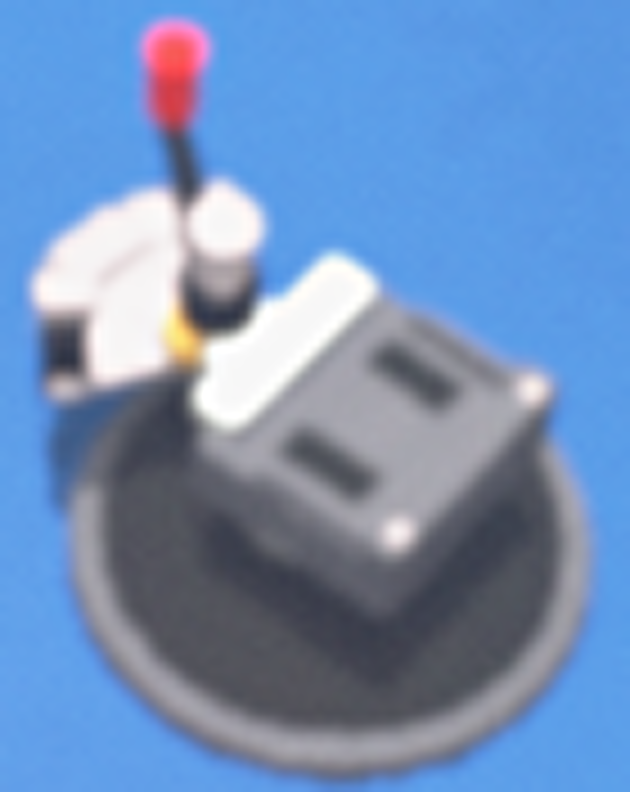

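The top crop shows silver bolts on the front jaw at about (308,153) and (327,149.5), floor slots at (314,163) and (326,161), the post at about (323,175) and the knob at (313,194). In the scene crop the bolts are at (356,239) and (371,223), the post top at (337,205) and the knob at (331,187). I'll triangulate these.

Run:
```python
from h import *
t=load("top0.pkl"); s=load("scene0.pkl")
def T(n,a,b):
    ua=np.array(a)/12+[294,142]-0.46; ub=np.array(b)/9+[312,180]-0.44
    p,e=tri(t,ua,s,ub); print(n,p.round(4),"gap",round(e,4)); return p
b1=T("bolt+y",(168,135),(533,388)); b2=T("bolt-y",(400,90),(400,530))
s1=T("slot+y",(238,245),(415,375)); s2=T("slot-y",(380,222),(330,464))
k=T("knobtop",(233,625),(175,50)); post=T("post",(355,375),(226,218))
print("onz .075", onz(t,np.array((309,233.5))/12+[294,142]-.46,.075),onz(s,np.array((372.5,419.5))/9+[312,180]-.44,.075))
for a,b in((b1,b2),(s1,s2)):
    d=a-b; print(np.linalg.norm(d),"yaw", np.degrees(np.arctan2(d[1],d[0]))-90)
# rear jaw edges direction in each view at z .084
f=lambda c,p,o,sc,z:onz(c,np.array(p)/sc+o-.45,z)
for n,c,o,sc,ps in(("top",t,[294,142],12,[(207,333),(460,283),(222,393),(465,345)]),("scene",s,[312,180],9,[(330,250),(382,293),(240,432),(190,395)])):
    q=[f(c,p,o,sc,.084) for p in ps]; print(n,np.round(q,4).tolist())
# foot ellipse
for n,c,roi in(("top",t,(294,142,56,60)),("scene",s,(312,180,70,90))):
    x,y,w,h=roi; hsv=cv2.cvtColor(c["image"],cv2.COLOR_RGB2HSV)[y:y+h,x:x+w]
    m=(hsv[...,1]<110).astype(np.uint8)
    cs,_=cv2.findContours(m,cv2.RETR_EXTERNAL,cv2.CHAIN_APPROX_NONE); cc=max(cs,key=cv2.contourArea)[:,0]+[x,y]
    np.save(n+"foot.npy",cc)
    P=np.array([onz(c,u,0.004)[:2] for u in cc]); 
    # robust circle r~.075
    from scipy.optimize import least_squares
    r=least_squares(lambda q:np.hypot(*(P-q[:2]).T)-q[2],[*P.mean(0),.075],loss="cauchy",f_scale=.0015); print(n,"foot",r.x.round(4))
```

```text
bolt+y [0.6609 0.0816 0.0839] gap 0.0006
bolt-y [0.6745 0.0226 0.0848] gap 0.0007
slot+y [0.6346 0.0632 0.0751] gap 0.0
slot-y [0.6423 0.0269 0.073 ] gap 0.0004
knobtop [0.5263 0.0619 0.1088] gap 0.0017
post [0.5878 0.0321 0.1194] gap 0.0006
onz .075 [0.63810686 0.04495253 0.075     ] [0.6389715  0.04447772 0.075     ]
0.06054076146506565 yaw 12.980562600972306
0.037215942787327566 yaw 12.080246113268402
top [[0.6082, 0.0703, 0.084], [0.6229, 0.0059, 0.084], [0.5924, 0.0661, 0.084], [0.6064, 0.0043, 0.084]]
scene [[0.5927, 0.0667, 0.084], [0.6125, 0.0688, 0.084], [0.6256, 0.0089, 0.084], [0.6084, 0.0055, 0.084]]
top foot [0.6306 0.0429 0.0746]
scene foot [0.624  0.0474 0.0805]
```

Run:
```python
from h import *
t=load("top0.pkl"); s=load("scene0.pkl")
crop(t,366,174,50,36,15,"pics/tcam.png"); crop(s,230,222,54,66,9,"pics/scam.png")
```

```text
(no output)
```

View pics/tcam.png

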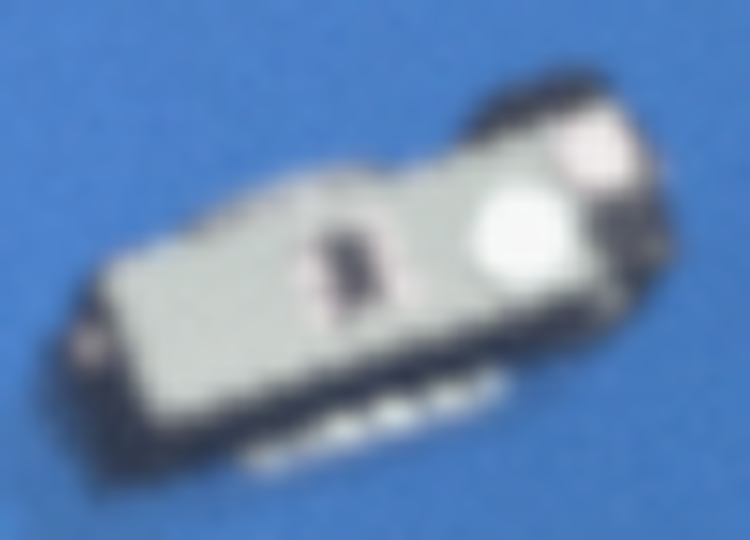

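View pics/scam.png

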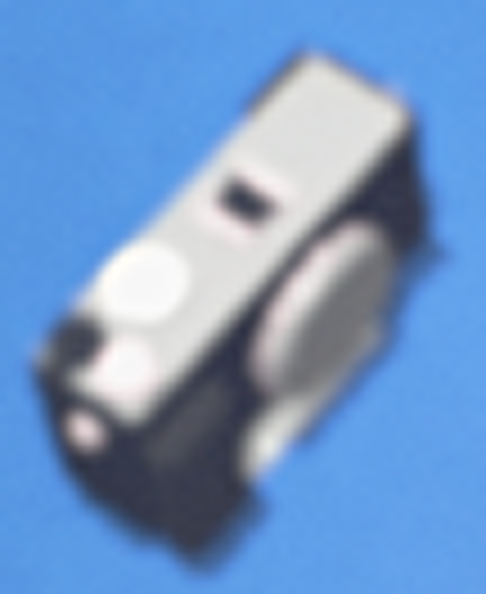

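Run:
```python
from h import *
t=load("top0.pkl"); s=load("scene0.pkl")
Tp=lambda p:np.array(p)/15+[366,174]-.467
Sp=lambda p:np.array(p)/9+[230,222]-.444
for n,a,b in(("front+y",(108,265),(408,100)),("back+y",(155,420),(312,52)),("shoe",(350,265),(243,198)),("dial1",(520,235),(147,283)),("dial2",(597,150),(120,362))):
    p,e=tri(t,Tp(a),s,Sp(b)); print(n,p.round(4),round(e,4),"z.074",onz(t,Tp(a),.074)[:2].round(4),onz(s,Sp(b),.074)[:2].round(4))
for n,p in(("back edge far",(580,312)),("front edge",(455,160))): print(n,onz(t,Tp(p),.074)[:2].round(4))
for n,p in(("front-y",(145,420)),("back-y",(40,350)),("mountcen",(335,318))): print(n,onz(s,Sp(p),.074)[:2].round(4))
# mask-based: grey top in top view
for n,c,(x,y,w,h) in(("top",t,(366,174,50,36)),("scene",s,(230,222,54,66))):
    im=cv2.resize(c["image"][y:y+h,x:x+w],None,fx=8,fy=8,interpolation=cv2.INTER_CUBIC); hsv=cv2.cvtColor(im,cv2.COLOR_RGB2HSV)
    m=((hsv[...,1]<60)&(hsv[...,2]>135)).astype(np.uint8); m=cv2.morphologyEx(m,cv2.MORPH_OPEN,np.ones((15,15)))
    cs,_=cv2.findContours(m,cv2.RETR_EXTERNAL,cv2.CHAIN_APPROX_NONE); cc=max(cs,key=cv2.contourArea)[:,0]/8+[x,y]-.44
    P=np.array([onz(c,u,.074)[:2] for u in cc]); print(n,[np.round(v,4) for v in cv2.minAreaRect((P*1000).astype(np.float32))])
```

```text
front+y [ 0.5451 -0.1195  0.0776] 0.0013 z.074 [ 0.5457 -0.1205] [ 0.5432 -0.1178]
back+y [ 0.5141 -0.1299  0.0724] 0.0005 z.074 [ 0.5136 -0.1299] [ 0.5152 -0.1301]
shoe [ 0.5459 -0.1695  0.0775] 0.0005 z.074 [ 0.5468 -0.1698] [ 0.5437 -0.1689]
dial1 [ 0.5532 -0.2033  0.0779] 0.0014 z.074 [ 0.5539 -0.2046] [ 0.5512 -0.2019]
dial2 [ 0.5705 -0.2198  0.0799] 0.0005 z.074 [ 0.5722 -0.2206] [ 0.5671 -0.219 ]
back edge far [ 0.538  -0.2166]
front edge [ 0.5694 -0.1915]
front-y [ 0.585  -0.2223]
back-y [ 0.5523 -0.2335]
mountcen [ 0.5881 -0.1687]
top [array([ 549.7709, -177.4936]), array([ 40.1096, 116.1425]), np.float64(18.9373)]
scene [array([ 549.437 , -177.4086]), array([ 37.6758, 114.4944]), np.float64(19.2824)]
```

```bash
cat > mv.py <<'E'
import numpy as np
from scipy.spatial.transform import Rotation as Ro
# cmd pose (x,y,z,roll,pitch,yaw) -> target; prints tool shift, rotvec
def rel(c,g):
    A=Ro.from_euler("xyz",c[3:],degrees=True);B=Ro.from_euler("xyz",g[3:],degrees=True)
    return (A.inv().apply(np.array(g[:3])-c[:3])).round(4),(A.inv()*B).as_rotvec(degrees=True).round(2)
E
python3 - <<'E'
from mv import *
c=[.278,-.588,.25,180,0,25.312]
print(rel(c,[.551,-.1726,.20,180,0,109.2]))
from workcell import robot
for _ in range(1): o=robot.observe(); print(o["ee_pos"],o["eef_rot"])
E
```

```text
(array([ 0.4244, -0.2588,  0.05  ]), array([ -0.  ,   0.  , -83.89]))
[ 0.27778776 -0.58713252  0.24930217] [-1.79901122e+02 -1.78884013e-02  2.53119843e+01]
```

Request:
play_rows --commands '[1,0.02,-0.012,0,0,0,-4,1,0.06,-0.037,0.005,0,0,-12,1,0.1,-0.061,0.01,0,0,-20,1,0.14,-0.085,0.015,0,0,-28,1,0.18,-0.11,0.02,0,0,-36,1,0.22,-0.134,0.025,0,0,-44,1,0.26,-0.158,0.03,0,0,-52,1,0.3,-0.183,0.035,0,0,-60,1,0.34,-0.207,0.04,0,0,-68,1,0.38,-0.232,0.045,0,0,-76,1,0.41,-0.25,0.049,0,0,-81,1,0.4244,-0.2588,0.05,0,0,-83.9,1,0.4244,-0.2588,0.05,0,0,-83.9,1,0.4244,-0.2588,0.05,0,0,-83.9,1,0.4244,-0.2588,0.05,0,0,-83.9]'

```text
t: 1.6
ee_pos: [0.5504, -0.1734, 0.2004]
eef_rot: [-180.0, 0.0, 109.1]
contact_force: [-0.4, 0.1, 0.2]
finger_gap: 0.0854
```

Run:
```python
from h import *
from workcell import robot
o=robot.observe(); print(o["ee_pos"],o["eef_rot"])
for n in ("scene","top"):
    c=robot.capture(n); pickle.dump(c,open(f"{n}1.pkl","wb"))
t=load("top1.pkl"); s=load("scene1.pkl")
crop(s,200,150,160,140,5,"pics/s1.png"); crop(t,280,120,170,110,4.7,"pics/t1.png")
```

```text
[ 0.55043503 -0.17344925  0.20041126] [-1.79989346e+02  1.75783802e-02  1.09085421e+02]
```

View pics/s1.png

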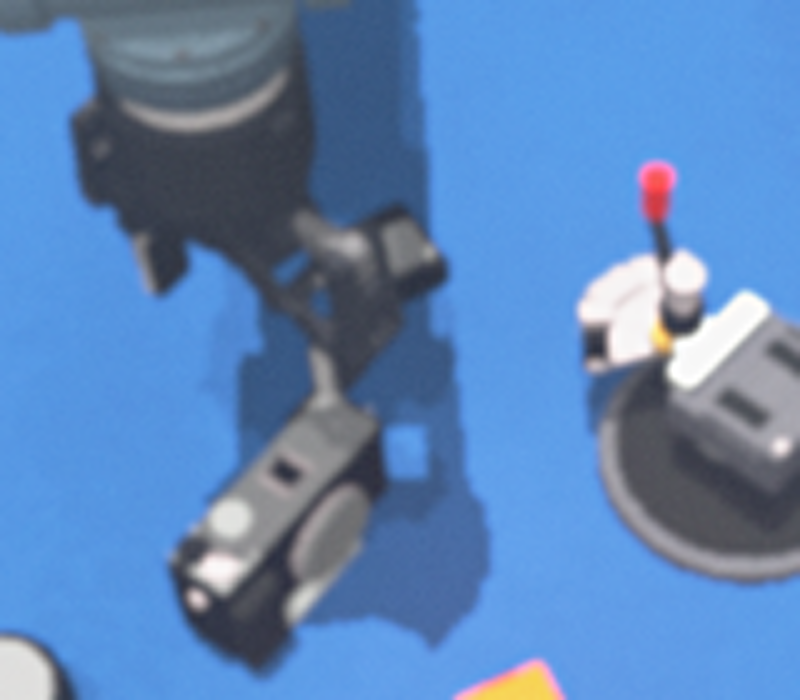

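View pics/t1.png

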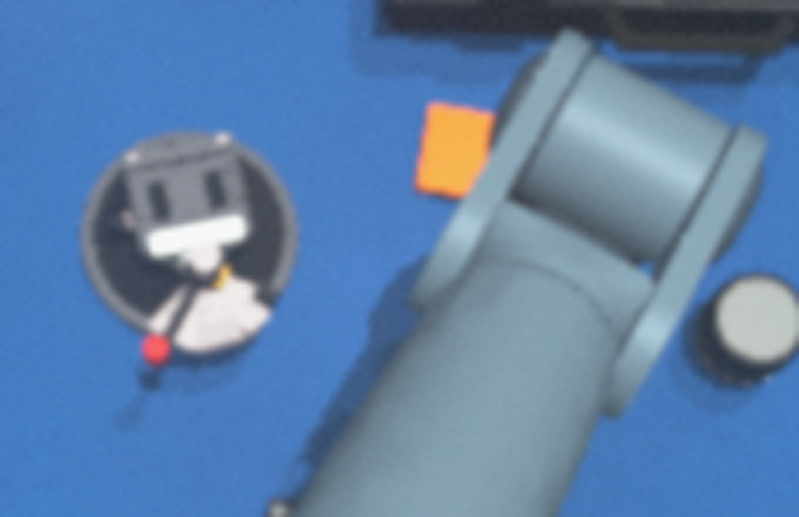

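The scene view shows the gripper straddling the camera, which is still in place. The arm hides the camera in the top view. I'll descend.

Request:
play_rows --commands '[1,0,0,0.02,0,0,0,1,0,0,0.05,0,0,0,1,0,0,0.08,0,0,0,1,0,0,0.11,0,0,0,1,0,0,0.13,0,0,0,1,0,0,0.145,0,0,0,1,0,0,0.153,0,0,0,1,0,0,0.153,0,0,0,1,0,0,0.153,0,0,0]'

```text
t: 2.6
ee_pos: [0.5516, -0.1727, 0.0483]
eef_rot: [179.9, 0.1, 109.2]
contact_force: [-0.5, -0.8, 0.0]
finger_gap: 0.0854
```

Run:
```python
from h import *
from workcell import robot
o=robot.observe(); print(o["ee_pos"],o["eef_rot"],o["contact_force"])
c=robot.capture("scene"); pickle.dump(c,open("scene2.pkl","wb")); crop(c,200,170,130,120,6,"pics/s2.png")
```

```text
[ 0.55160864 -0.17269     0.04826012] [1.79931203e+02 7.34628280e-02 1.09198271e+02] [-0.51635995 -0.82813633  0.04658925]
```

View pics/s2.png

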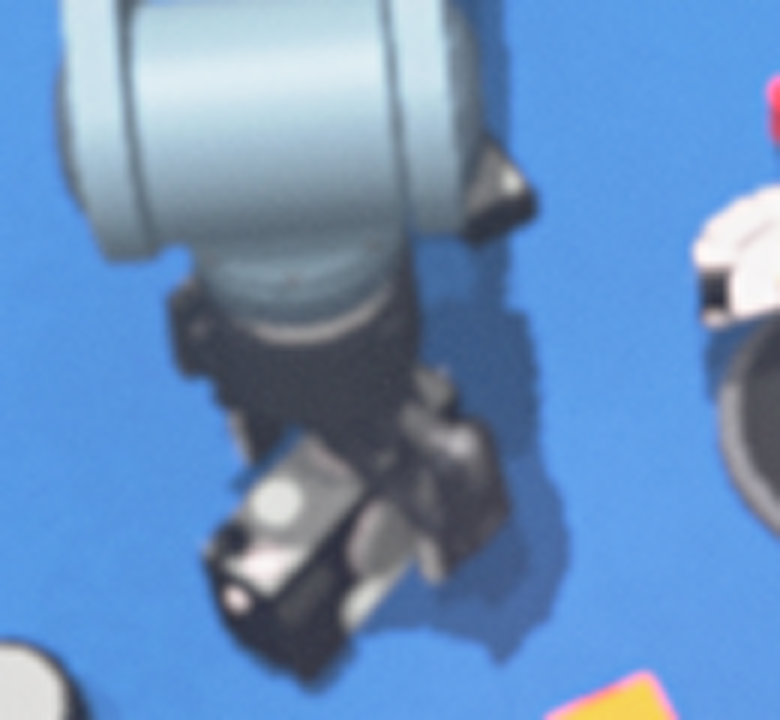

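The fingers straddle the camera's middle, with the front finger in front of the mount. I'll close the gripper.

Request:
play_rows --commands '[0.4,0,0,0,0,0,0,0.3,0,0,0,0,0,0,0.2,0,0,0,0,0,0,0.2,0,0,0,0,0,0,0,0,0,0,0,0,0,0,0,0,0,0,0,0,0,0,0,0,0,0,0,0,0,0,0,0,0,0,0,0,0,0,0,0]' --grip_force 40

```text
invalid input at $.commands: expected a multiple of 7 numbers
```

Request:
play_rows --commands '[0.4,0,0,0,0,0,0,0.3,0,0,0,0,0,0,0.2,0,0,0,0,0,0,0,0,0,0,0,0,0,0,0,0,0,0,0,0,0,0,0,0,0,0,0,0,0,0,0,0,0,0,0,0,0,0,0,0,0]' --grip_force 40

```text
t: 3.45
ee_pos: [0.5512, -0.1724, 0.0479]
eef_rot: [180.0, 0.0, 109.2]
contact_force: [-2.2, 1.0, 6.0]
finger_gap: 0.0422
```

Gap is 42.2 mm, as expected over the mount (43). I'll lift and carry.

Run:
```python
from mv import *
c=[.551,-.1726,.047,180,0,109.2]
print(rel(c,[.551,-.1726,.187,180,0,109.2])); print(rel([.551,-.1726,.187,180,0,109.2],[.6424,.0497,.187,180,0,103.2]))
```

```text
(array([ 0.  ,  0.  , -0.14]), array([0., 0., 0.]))
(array([0.1799, 0.1594, 0.    ]), array([ 0., -0.,  6.]))
```

Request:
play_rows --commands '[0,0,0,-0.005,0,0,0,0,0,0,-0.015,0,0,0,0,0,0,-0.035,0,0,0,0,0,0,-0.06,0,0,0,0,0,0,-0.085,0,0,0,0,0,0,-0.11,0,0,0,0,0,0,-0.13,0,0,0,0,0,0,-0.14,0,0,0,0,0,0,-0.14,0,0,0]'

```text
t: 4.35
ee_pos: [0.5515, -0.1724, 0.1888]
eef_rot: [179.9, 0.1, 109.2]
contact_force: [0.9, -0.5, -4.6]
finger_gap: 0.0424
```

Request:
play_rows --commands '[0,0.01,0.009,0,0,0,0.3,0,0.03,0.027,0,0,0,1,0,0.054,0.048,0,0,0,1.8,0,0.078,0.069,0,0,0,2.6,0,0.102,0.09,0,0,0,3.4,0,0.126,0.112,0,0,0,4.2,0,0.15,0.133,0,0,0,5,0,0.168,0.149,0,0,0,5.6,0,0.177,0.157,0,0,0,5.9,0,0.1799,0.1594,0,0,0,6,0,0.1799,0.1594,0,0,0,6,0,0.1799,0.1594,0,0,0,6]'

```text
t: 5.55
ee_pos: [0.6418, 0.0493, 0.1868]
eef_rot: [-179.9, 0.0, 103.2]
contact_force: [-0.3, -0.1, -5.1]
finger_gap: 0.0426
```

Run:
```python
from h import *
from workcell import robot
o=robot.observe(); print(o["ee_pos"],o["eef_rot"],o["contact_force"])
for n in("scene","top"):
    c=robot.capture(n); pickle.dump(c,open(n+"3.pkl","wb"))
    if n=="scene": crop(c,290,130,120,110,6,"pics/s3.png")
    else: crop(c,270,100,130,110,6,"pics/t3.png")
```

```text
[0.64184491 0.04928456 0.18684843] [-1.79942617e+02  4.63230844e-03  1.03161555e+02] [-0.34157946 -0.09269127 -5.12200826]
```

View pics/s3.png

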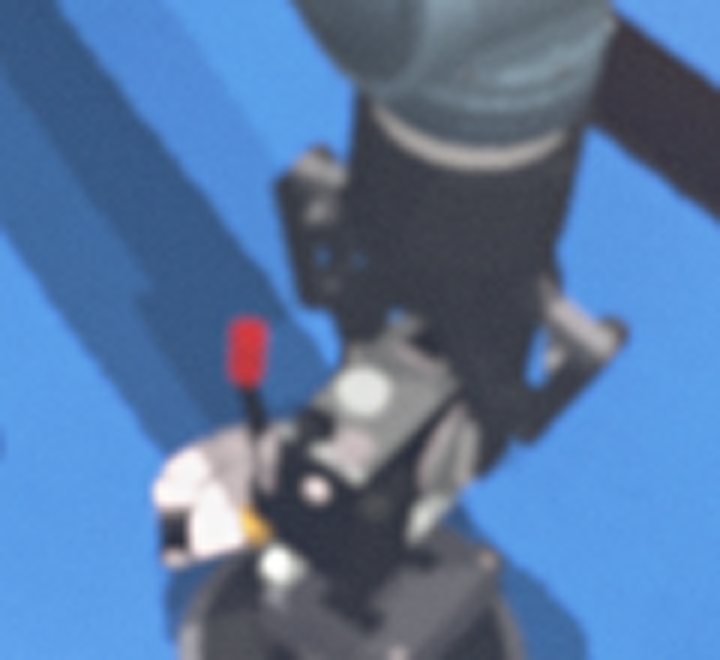

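View pics/t3.png

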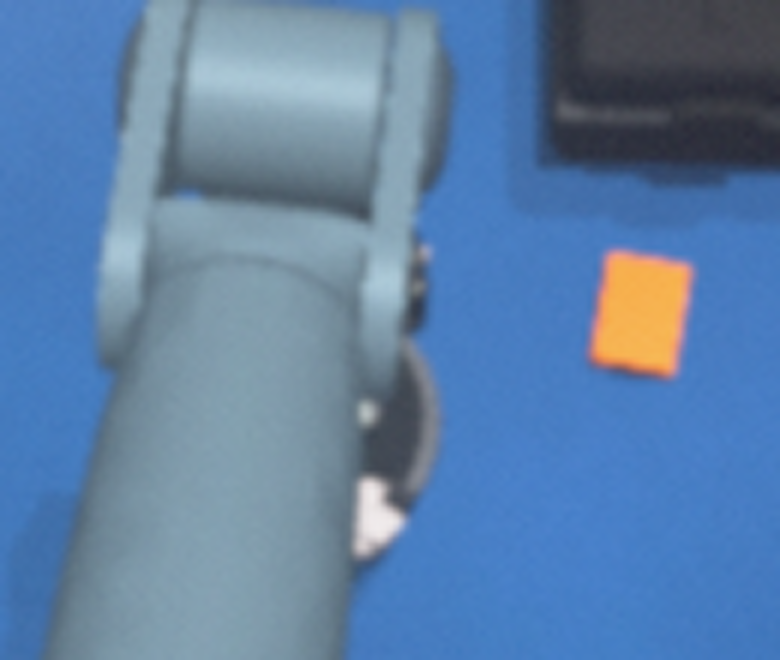

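Run:
```python
from h import *
s0=load("scene0.pkl"); s3=load("scene3.pkl")
def cen(c,x,y,r,off):
    x0,y0=int(x)-r,int(y)-r; g=c["image"][y0:y0+2*r+1,x0:x0+2*r+1].min(-1).astype(float)
    w=np.clip(g-off,0,None); yy,xx=np.mgrid[y0:y0+2*r+1,x0:x0+2*r+1]
    print(w.astype(int)) ; return np.array([(w*xx).sum(),(w*yy).sum()])/w.sum()
d0=cen(s0,245.9,253,5,228); d3=cen(s3,350,194.6,4,188)
print(d0,d3)
for z in (.077,.079):
    p0=onz(s0,d0,z)[:2]; p3=onz(s3,d3,z+.139)[:2]
    for p,yaw,tcp in((p0,19.2,(.551,-.1726)),(p3,13.16,(.6418,.0493)),):
        a=np.radians(yaw); u=np.array([np.cos(a),np.sin(a)]); v=np.array([-u[1],u[0]]); d=p-tcp; print(z,p.round(4),"in tool: x",(d@u).round(4),"y",(d@v).round(4))
```

```text
[[ 0  0  0  0  0  0  0  0  0  0  0]
 [ 0  0  0  0  0 12 14 13  8  0  0]
 [ 0  0  0 10 19 20 20 20 20 13  0]
 [ 0  0 11 20 20 20 20 20 20 20 10]
 [ 0  0 20 20 20 19 19 19 20 21 15]
 [ 0 14 21 20 19 19 19 19 20 21 14]
 [ 0 13 21 20 19 19 19 20 20 21  9]
 [ 0  8 21 21 20 20 20 20 21 16  0]
 [ 0  0 14 20 21 21 21 21 17  0  0]
 [ 0  0  0  2  7 11 12  7  0  0  0]
 [ 0  0  0  0  0  0  0  0  0  0  0]]
[[ 0  0  0  0  0  0  0  0  0]
 [ 0  0  0  0  0  0  0  0  0]
 [ 0  0 13 24 25 24 13  0  0]
 [ 0 20 33 37 36 35 34 22  0]
 [ 7 34 38 37 36 37 38 33 10]
 [ 8 32 37 38 37 37 37 34 11]
 [ 0 22 34 37 37 38 37 30  1]
 [ 0  5 25 32 34 33 30 12  0]
 [ 0  0  1 12 17 17  8  0  0]]
[245.60528489 253.02229562] [350.08946171 194.80439727]
0.077 [ 0.5526 -0.2031] in tool: x -0.0085 y -0.0293
0.077 [0.6414 0.0186] in tool: x -0.0074 y -0.0298
0.079 [ 0.5538 -0.2035] in tool: x -0.0075 y -0.0301
0.079 [0.6426 0.0175] in tool: x -0.0065 y -0.0312
```

Run:
```python
from h import *
s=load("scene0.pkl")
a=np.radians(19.2); u=np.array([np.cos(a),np.sin(a)]); v=np.array([-u[1],u[0]])
for c0 in ((.549,-.1775),):
    c0=np.array(c0)
    # outline of the predicted mount face and top corners, drawn as check of measured points
    im=cv2.resize(s["image"][222:288,230:284],None,fx=11,fy=11,interpolation=cv2.INTER_CUBIC)
    def P(x,y,z): q=c0+u*x+v*y; return ((proj(s,[*q,z])-[230,222]+.455)*11)
    for th in np.linspace(0,2*np.pi,24):
        p=P(25,10+25*np.cos(th),.037+25e-3*np.sin(th)) if 0 else P(.025,.010+.025*np.cos(th),.037+.025*np.sin(th)); cv2.circle(im,tuple(int(i) for i in p),2,(255,0,0),-1)
    for x in(-.018,.018):
        for y in(-.06,.06): cv2.circle(im,tuple(int(i) for i in P(x,y,.074)),3,(0,255,0),-1)
    cv2.imwrite("pics/ov.png",cv2.cvtColor(im,cv2.COLOR_RGB2BGR))
```

```text
(no output)
```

View pics/ov.png

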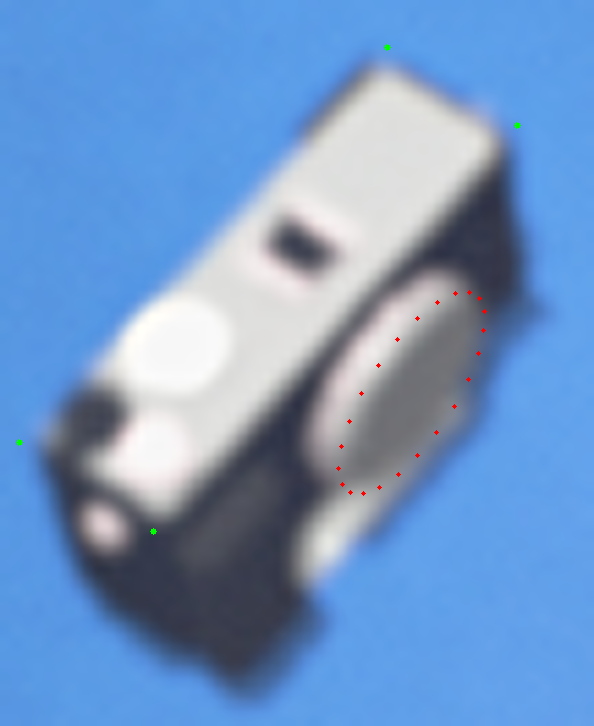

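The predicted mount disc and body corners fit the picture evenly, which confirms the camera centre to within about 1 mm. Next, the same check for the stand.

```bash
cat > ovs.py <<'E'
from h import *
import sys
sx,sy,yaw=map(float,sys.argv[1:4])
a=np.radians(yaw); u=np.array([np.cos(a),np.sin(a)]); v=np.array([-u[1],u[0]]); o=np.array([sx,sy])
W=lambda x,y,z:[*(o+u*x+v*y),z]
ims=[]
for n,(x0,y0,w,h) in(("top",(294,142,56,60)),("scene",(312,180,70,88))):
    c=load(n+"0.pkl"); S=11 if n=="top" else 8
    im=cv2.resize(c["image"][y0:y0+h,x0:x0+w],None,fx=S,fy=S,interpolation=cv2.INTER_CUBIC)
    def P(*X): return tuple(int(round(i)) for i in (proj(c,W(*X))-[x0,y0]+.5)*S-.5)
    def L(A,B,col): cv2.line(im,P(*A),P(*B),col,1)
    for x in(.0185,-.0277): L((x,-.037,.084),(x,.037,.084),(255,0,0))
    for y in(-.031,.031): L((-.0277,y,.081),(.0185,y,.081),(255,255,0))
    L((.024,-.037,.084),(.024,.037,.084),(0,255,0))
    for y in(-.037,.037): L((-.033,y,.075),(.033,y,.075),(0,255,255))
    for r,z,cx in((.075,0.0,0),(.0075,.119,-.058)):
        pts=[P(cx+r*np.cos(t),r*np.sin(t),z) for t in np.linspace(0,6.3,60)]
        for p in pts: cv2.circle(im,p,1,(255,0,255),-1)
    cv2.imwrite(f"pics/ovs_{n}_{sys.argv[4]}.png",cv2.cvtColor(im,cv2.COLOR_RGB2BGR))
E
python3 ovs.py .6443 .0460 13.2 a
```

View pics/ovs_top_a.png

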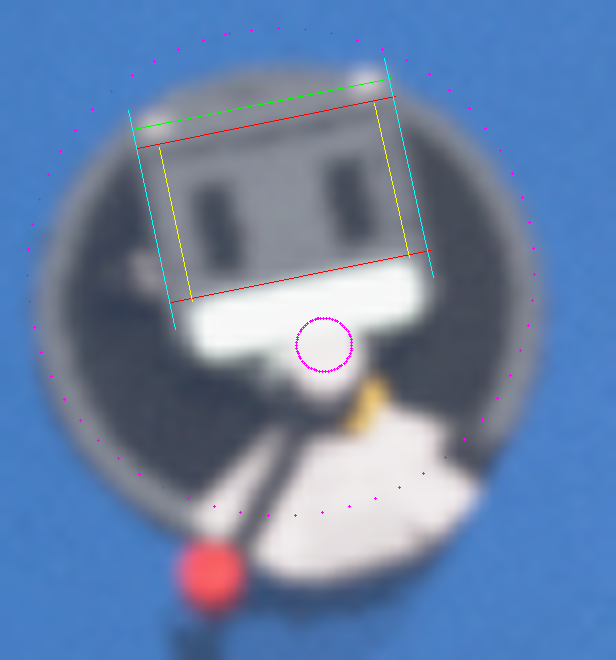

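View pics/ovs_scene_a.png

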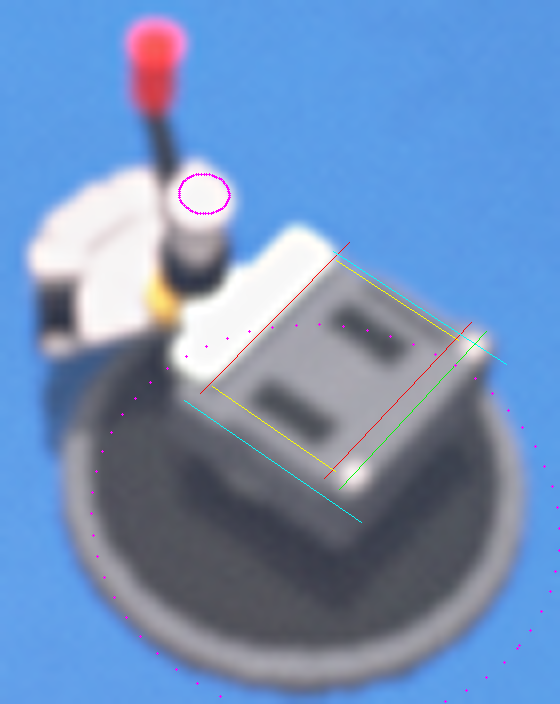

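The rear lip, post and bolts agree on a seat at about (0.644, 0.046) with yaw about 13°. The held camera's centre is within 1 mm of the target at x −4.5. I'll descend in stages.

Request:
play_rows --commands '[0,0,0,0.008,0,0,0,0,0,0,0.02,0,0,0,0,0,0,0.032,0,0,0,0,0,0,0.042,0,0,0,0,0,0,0.048,0,0,0,0,0,0,0.052,0,0,0,0,0,0,0.052,0,0,0,0,0,0,0.052,0,0,0]' --grip_force 30

```text
t: 6.45
ee_pos: [0.6426, 0.0502, 0.1357]
eef_rot: [180.0, 0.0, 103.2]
contact_force: [0.7, -0.8, -4.4]
finger_gap: 0.0426
```

Run:
```python
from h import *
from workcell import robot
o=robot.observe(); print(o["ee_pos"],o["eef_rot"],o["contact_force"])
c=robot.capture("scene"); pickle.dump(c,open("scene4.pkl","wb")); crop(c,310,180,80,90,8,"pics/s4.png")
```

```text
[0.6425869  0.0501805  0.13571191] [1.79956202e+02 1.46018084e-02 1.03219448e+02] [ 0.67524005 -0.75737665 -4.37281963]
```

View pics/s4.png

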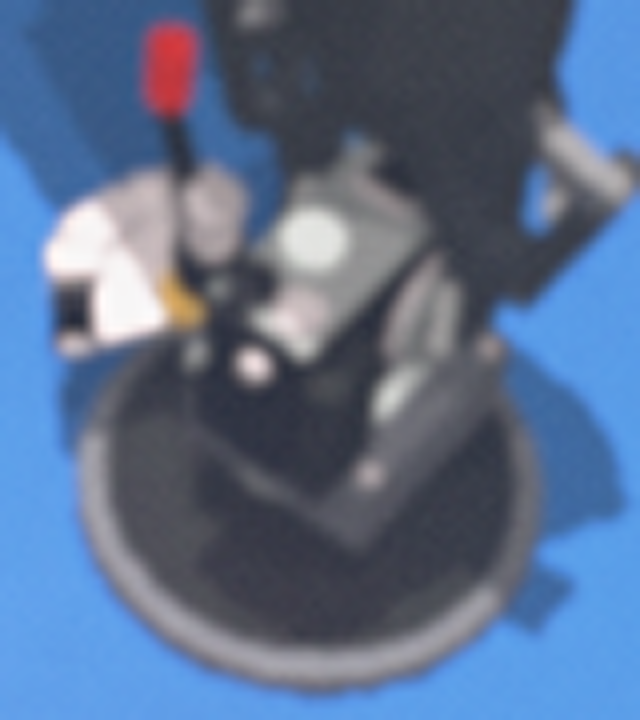

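The camera hangs over the clamp with its mount above the front jaw, squarely aligned. I'll feel my way down.

Request:
play_rows --commands '[0,0,0,0.001,0,0,0,0,0,0,0.002,0,0,0,0,0,0,0.003,0,0,0,0,0,0,0.004,0,0,0,0,0,0,0.005,0,0,0,0,0,0,0.005,0,0,0]'

```text
t: 7.1
ee_pos: [0.6421, 0.0502, 0.13]
eef_rot: [-180.0, -0.0, 103.2]
contact_force: [-0.4, -1.0, -3.9]
finger_gap: 0.0425
```

Request:
play_rows --commands '[0,0,0,0.0007,0,0,0,0,0,0,0.0014,0,0,0,0,0,0,0.002,0,0,0,0,0,0,0.002,0,0,0]'

```text
t: 7.5
ee_pos: [0.6422, 0.0502, 0.1281]
eef_rot: [-180.0, -0.0, 103.2]
contact_force: [0.6, 0.2, -4.4]
finger_gap: 0.0424
```

Request:
play_rows --commands '[0,0,0,0.0007,0,0,0,0,0,0,0.0014,0,0,0,0,0,0,0.002,0,0,0,0,0,0,0.002,0,0,0]'

```text
t: 7.9
ee_pos: [0.6421, 0.0501, 0.1261]
eef_rot: [-180.0, -0.0, 103.2]
contact_force: [0.4, -0.3, -4.1]
finger_gap: 0.0424
```

Request:
play_rows --commands '[0,0,0,0.0005,0,0,0,0,0,0,0.001,0,0,0,0,0,0,0.0015,0,0,0,0,0,0,0.0015,0,0,0]'

```text
t: 8.3
ee_pos: [0.6422, 0.0501, 0.1247]
eef_rot: [-180.0, -0.0, 103.2]
contact_force: [0.4, -0.3, -4.4]
finger_gap: 0.0428
```

Request:
play_rows --commands '[0,0,0,0.0005,0,0,0,0,0,0,0.001,0,0,0,0,0,0,0.001,0,0,0]'

```text
t: 8.6
ee_pos: [0.6422, 0.0501, 0.1237]
eef_rot: [-180.0, -0.0, 103.2]
contact_force: [-0.1, -0.2, -3.9]
finger_gap: 0.0423
```

Request:
play_rows --commands '[0,0,0,0.0004,0,0,0,0,0,0,0.0008,0,0,0,0,0,0,0.0008,0,0,0]'

```text
t: 8.9
ee_pos: [0.6423, 0.0501, 0.123]
eef_rot: [-180.0, 0.0, 103.2]
contact_force: [-0.1, -0.4, -3.4]
finger_gap: 0.0424
```

Request:
play_rows --commands '[0,0,0,0.0003,0,0,0,0,0,0,0.0006,0,0,0,0,0,0,0.0006,0,0,0]'

```text
t: 9.2
ee_pos: [0.6423, 0.0501, 0.123]
eef_rot: [-180.0, 0.0, 103.2]
contact_force: [-3.1, -0.3, 1.2]
finger_gap: 0.0426
```

Request:
play_rows --commands '[0,0,0,0.0003,0,0,0,0,0,0,0.0005,0,0,0,0,0,0,0.0005,0,0,0]'

```text
t: 9.5
ee_pos: [0.6423, 0.0501, 0.1229]
eef_rot: [-180.0, 0.0, 103.2]
contact_force: [-6.1, 0.8, 5.7]
finger_gap: 0.0427
```

It made contact at measured TCP z 0.123, putting the underside at about 0.075, which is the floor height. I'll ease off slightly and release with a limited opening to stay clear of the post.

Request:
play_rows --commands '[0,0,0,-0.0006,0,0,0,0,0,0,-0.0006,0,0,0,0.55,0,0,-0.0006,0,0,0,0.6,0,0,-0.0006,0,0,0,0.64,0,0,-0.0006,0,0,0,0.64,0,0,-0.0006,0,0,0,0.64,0,0,-0.0006,0,0,0]'

```text
t: 10.2
ee_pos: [0.6423, 0.0501, 0.1224]
eef_rot: [180.0, 0.0, 103.2]
contact_force: [0.7, 0.5, 0.5]
finger_gap: 0.0544
```

Run:
```python
from h import *
from workcell import robot
o=robot.observe(); print(o["ee_pos"],o["eef_rot"],o["contact_force"],o["finger_gap"])
c=robot.capture("scene"); pickle.dump(c,open("scene5.pkl","wb")); crop(c,310,180,80,90,8,"pics/s5.png")
```

```text
[0.64232772 0.05013377 0.12241119] [1.79987603e+02 1.49962822e-03 1.03212195e+02] [0.74159839 0.4627603  0.47502589] 0.054432017406260295
```

View pics/s5.png

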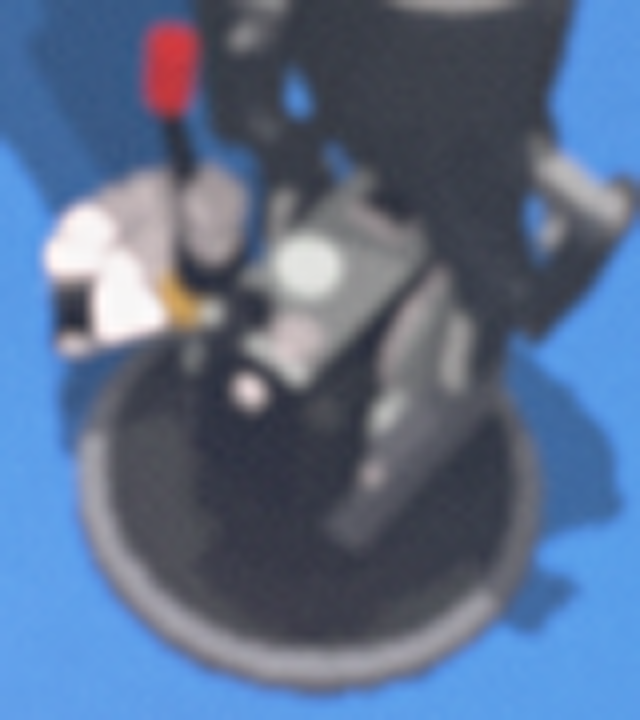

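Step 1 is done: the camera stands in the clamp with no force on the fingers. I'll back straight up, then work out the lever approach.

Request:
play_rows --commands '[0.64,0,0,-0.005,0,0,0,0.64,0,0,-0.015,0,0,0,0.64,0,0,-0.03,0,0,0,0.64,0,0,-0.05,0,0,0,0.64,0,0,-0.07,0,0,0,0.64,0,0,-0.09,0,0,0,0.3,0,0,-0.1,0,0,0,0,0,0,-0.1,0,0,0]'

```text
t: 11.05
ee_pos: [0.6435, 0.0501, 0.2255]
eef_rot: [179.7, 0.1, 103.2]
contact_force: [0.6, 0.3, 0.4]
finger_gap: 0.0265
```

Run:
```python
from h import *
from mv import *
t=load("top0.pkl"); s=load("scene0.pkl")
# knob: red mask in both views
for n,c in(("top",t),("scene",s)):
    hsv=cv2.cvtColor(c["image"],cv2.COLOR_RGB2HSV); m=(((hsv[...,0]<8)|(hsv[...,0]>165))&(hsv[...,1]>110)&(hsv[...,2]>90)).astype(np.uint8)
    k,l,st,ce=cv2.connectedComponentsWithStats(m)
    for i in range(1,k):
        x,y,w,h,a=st[i]
        if 295<x<350 and 170<y<210: print(n,st[i],ce[i]); 
P=np.array([.5877,.0327])
for zc in(.092,.0955,.099):
    K=[*(P+.066*np.array([np.cos(np.radians(154.6)),np.sin(np.radians(154.6))])),0]
    for n,c in(("top",t),("scene",s)):
        print(zc,n,"top",proj(c,[K[0],K[1],zc+.0135]).round(1),"cen",proj(c,[K[0],K[1],zc]).round(1),"bot",proj(c,[K[0],K[1],zc-.0135]).round(1))
print(rel([.6424,.0497,.2222,180,0,103.2],[.5377,.0835,.2222,180,0,64.6]))
```

```text
top [311 191   5   6  25] [312.88 193.8 ]
scene [329 183   5  11  45] [330.77777778 187.77777778]
0.092 top top [313.1 193.2] cen [313.1 194.2] bot [313.2 195.2]
0.092 scene top [330.8 186.6] cen [330.5 190.1] bot [330.3 193.5]
0.0955 top top [313.  192.9] cen [313.1 193.9] bot [313.2 194.9]
0.0955 scene top [330.8 185.7] cen [330.6 189.2] bot [330.4 192.6]
0.099 top top [313.  192.6] cen [313.1 193.7] bot [313.2 194.7]
0.099 scene top [330.9 184.8] cen [330.7 188.3] bot [330.4 191.7]
(array([ 0.0568, -0.0942, -0.    ]), array([ 0. , -0. , 38.6]))
```

Request:
play_rows --commands '[0,0.01,-0.017,0,0,0,6,0,0.025,-0.04,0,0,0,14,0,0.04,-0.066,0,0,0,22,0,0.05,-0.083,0,0,0,30,0,0.0568,-0.0942,0,0,0,37,0,0.0568,-0.0942,0,0,0,38.6,0,0.0568,-0.0942,0,0,0,38.6,0,0.0568,-0.0942,0,0,0,38.6]'

```text
t: 11.85
ee_pos: [0.5381, 0.0836, 0.2223]
eef_rot: [-180.0, 0.0, 64.7]
contact_force: [0.9, 0.2, -0.7]
finger_gap: -0.0002
```

Run:
```python
from h import *
from workcell import robot
o=robot.observe(); print(o["ee_pos"],o["eef_rot"],o["contact_force"],o["finger_gap"])
for n in("scene","top"):
    c=robot.capture(n); pickle.dump(c,open(n+"6.pkl","wb"))
    if n=="scene": crop(c,290,150,110,120,6,"pics/s6.png")
    else: crop(c,270,100,130,110,6,"pics/t6.png")
```

```text
[0.53805775 0.08364005 0.22226275] [-1.79991186e+02  5.89365008e-03  6.46900573e+01] [ 0.85747177  0.23857279 -0.6849164 ] -0.00021088853315556882
```

View pics/s6.png

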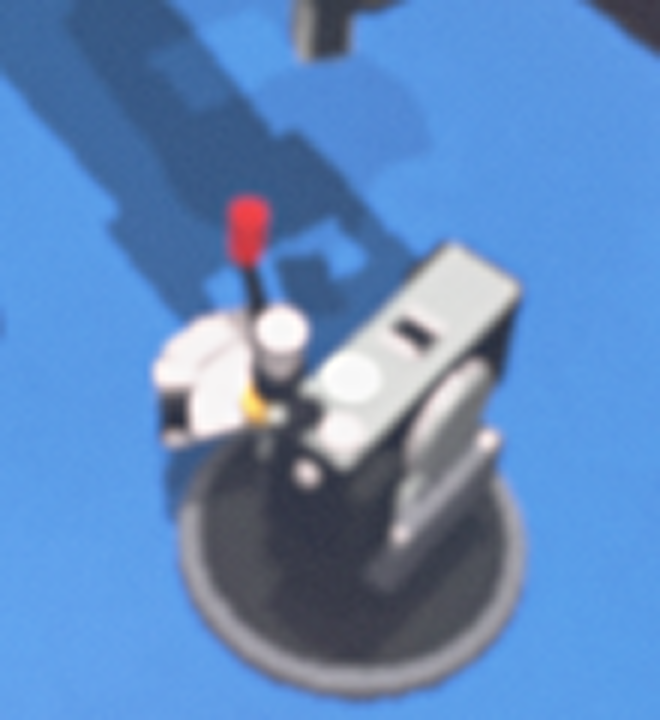

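View pics/t6.png

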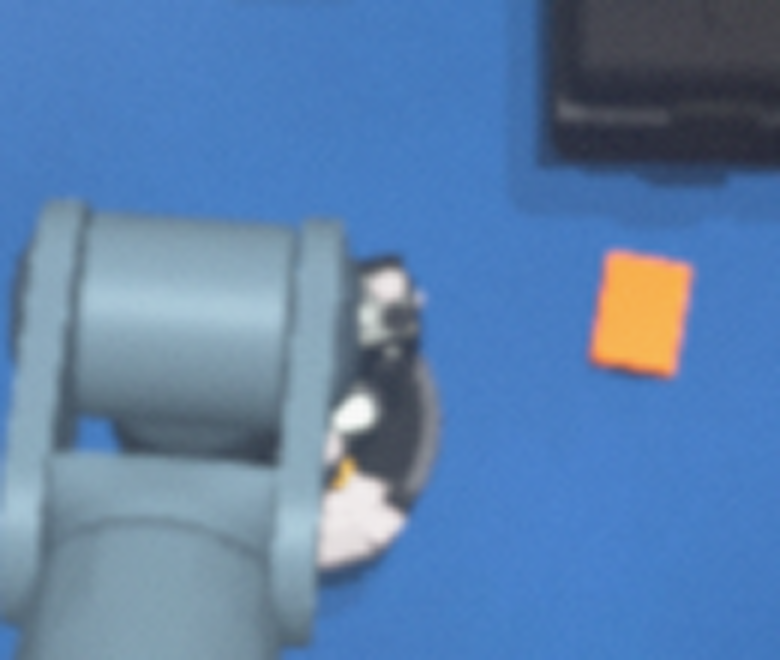

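```bash
cat > camchk.py <<'E'
from h import *
import sys
def chk(f,pts,sc,o):
    s=load(f); a=np.radians(13.2); u=np.array([np.cos(a),np.sin(a)]); v=np.array([-u[1],u[0]])
    for n,p in pts:
        d=onz(s,np.array(p)/sc+o-.42,.149 if "dial" not in n else .154)[:2]-[.6441,.0457]; print(n,"seat x",(d@u).round(4),"y",(d@v).round(4))
E
python3 - <<'E'
from camchk import *
chk("scene6.pkl",[("+y back",(452,243)),("+y front",(520,290)),("-y front",(345,470)),("shoe",(412,331)),("dial",(353,377))],6,[290,150])
E
```

```text
+y back seat x -0.0201 y 0.0558
+y front seat x 0.0138 y 0.0538
-y front seat x 0.0137 y -0.0572
shoe seat x -0.006 y 0.0103
dial seat x -0.0078 y -0.025
```

The camera stands flat and square: body front at seat x +13.8 mm (13.5 expected), y centred to about 1 mm. I'll lower the closed fingers beside the knob.

Request:
play_rows --commands '[0,0,0,0.015,0,0,0,0,0,0,0.04,0,0,0,0,0,0,0.065,0,0,0,0,0,0,0.085,0,0,0,0,0,0,0.1,0,0,0,0,0,0,0.11,0,0,0,0,0,0,0.11,0,0,0,0,0,0,0.11,0,0,0]'

```text
t: 12.75
ee_pos: [0.5381, 0.0839, 0.113]
eef_rot: [180.0, -0.0, 64.6]
contact_force: [-0.0, -0.3, -0.3]
finger_gap: 0.0
```

Run:
```python
from h import *
from workcell import robot
o=robot.observe(); print(o["ee_pos"],o["eef_rot"],o["contact_force"],o["finger_gap"])
c=robot.capture("scene"); pickle.dump(c,open("scene7.pkl","wb"))
crop(c,290,130,110,120,6,"pics/s7.png")
```

```text
[0.53806567 0.08388858 0.11295894] [ 1.79950768e+02 -2.12684537e-02  6.46185893e+01] [-0.03102836 -0.32140484 -0.27507845] 5.904439752235655e-06
```

View pics/s7.png

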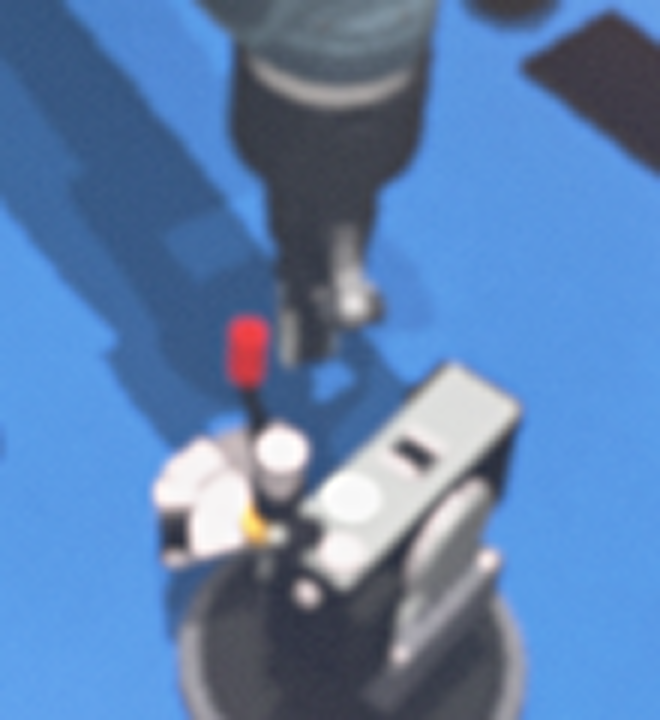

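The closed fingers stand beside the knob, with the tips at knob height and a gap on its +y side. I'll feel for the knob and work out the arc rows. The pivot lies at a constant place in the tool frame.

Request:
play_rows --commands '[0,-0.001,0,0,0,0,0,0,-0.002,0,0,0,0,0,0,-0.003,0,0,0,0,0,0,-0.004,0,0,0,0,0,0,-0.005,0,0,0,0,0,0,-0.005,0,0,0,0,0]'

```text
t: 13.4
ee_pos: [0.5353, 0.0793, 0.1125]
eef_rot: [-180.0, 0.0, 64.6]
contact_force: [-0.8, 0.0, 0.0]
finger_gap: 0.0001
```

```bash
cat > arc.py <<'E'
import numpy as np,sys
from scipy.spatial.transform import Rotation as Ro
b=float(sys.argv[1]); n=int(sys.argv[2]); st=float(sys.argv[3])
c=np.array([-b,.066,0])
out=[]
for i in range(1,n+1):
    d=i*st; s=c-Ro.from_euler("z",-d,degrees=True).apply(c)
    out+= [f"0, {s[0]:.4f}, {s[1]:.4f}, 0, 0, 0, {-d:.2f}"]
print(", ".join(out))
E
python3 arc.py .0185 20 0.8
```

```text
0, -0.0009, -0.0003, 0, 0, 0, -0.80, 0, -0.0019, -0.0005, 0, 0, 0, -1.60, 0, -0.0028, -0.0007, 0, 0, 0, -2.40, 0, -0.0037, -0.0009, 0, 0, 0, -3.20, 0, -0.0046, -0.0011, 0, 0, 0, -4.00, 0, -0.0056, -0.0013, 0, 0, 0, -4.80, 0, -0.0065, -0.0015, 0, 0, 0, -5.60, 0, -0.0075, -0.0017, 0, 0, 0, -6.40, 0, -0.0084, -0.0018, 0, 0, 0, -7.20, 0, -0.0094, -0.0019, 0, 0, 0, -8.00, 0, -0.0103, -0.0021, 0, 0, 0, -8.80, 0, -0.0113, -0.0022, 0, 0, 0, -9.60, 0, -0.0122, -0.0023, 0, 0, 0, -10.40, 0, -0.0132, -0.0023, 0, 0, 0, -11.20, 0, -0.0141, -0.0024, 0, 0, 0, -12.00, 0, -0.0151, -0.0025, 0, 0, 0, -12.80, 0, -0.0160, -0.0025, 0, 0, 0, -13.60, 0, -0.0170, -0.0025, 0, 0, 0, -14.40, 0, -0.0180, -0.0025, 0, 0, 0, -15.20, 0, -0.0189, -0.0025, 0, 0, 0, -16.00
```

Request:
play_rows --commands '[0,-0.0005,0,0,0,0,0,0,-0.001,0,0,0,0,0,0,-0.0015,0,0,0,0,0,0,-0.002,0,0,0,0,0,0,-0.002,0,0,0,0,0]'

```text
t: 13.9
ee_pos: [0.5347, 0.078, 0.1126]
eef_rot: [180.0, -0.1, 64.6]
contact_force: [0.8, 2.9, -0.4]
finger_gap: -0.0004
```

There is contact, at 3 N. Now the first part of the arc.

Request:
play_rows --commands '[0,-0.0009,-0.0003,0,0,0,-0.8,0,-0.0019,-0.0005,0,0,0,-1.6,0,-0.0028,-0.0007,0,0,0,-2.4,0,-0.0037,-0.0009,0,0,0,-3.2,0,-0.0046,-0.0011,0,0,0,-4,0,-0.0056,-0.0013,0,0,0,-4.8,0,-0.0065,-0.0015,0,0,0,-5.6,0,-0.0075,-0.0017,0,0,0,-6.4]'

```text
t: 14.7
ee_pos: [0.5303, 0.0725, 0.1127]
eef_rot: [179.9, -0.2, 71.1]
contact_force: [3.7, 6.5, -1.2]
finger_gap: -0.0001
```

Request:
play_rows --commands '[0,-0.0009,-0.0003,0,0,0,-0.8,0,-0.0019,-0.0005,0,0,0,-1.6,0,-0.0028,-0.0007,0,0,0,-2.4,0,-0.0037,-0.0009,0,0,0,-3.2,0,-0.0046,-0.0011,0,0,0,-4,0,-0.0056,-0.0013,0,0,0,-4.8,0,-0.0065,-0.0015,0,0,0,-5.6,0,-0.0075,-0.0017,0,0,0,-6.4,0,-0.0084,-0.0018,0,0,0,-7.2,0,-0.0094,-0.0019,0,0,0,-8,0,-0.0103,-0.0021,0,0,0,-8.8,0,-0.0113,-0.0022,0,0,0,-9.6]'

```text
t: 15.9
ee_pos: [0.5243, 0.0627, 0.1126]
eef_rot: [180.0, -0.2, 80.7]
contact_force: [2.8, 7.6, -0.4]
finger_gap: 0.0002
```

Request:
play_rows --commands '[0,-0.0009,-0.0003,0,0,0,-0.8,0,-0.0019,-0.0005,0,0,0,-1.6,0,-0.0028,-0.0007,0,0,0,-2.4,0,-0.0037,-0.0009,0,0,0,-3.2,0,-0.0046,-0.0011,0,0,0,-4,0,-0.0056,-0.0013,0,0,0,-4.8,0,-0.0065,-0.0015,0,0,0,-5.6,0,-0.0075,-0.0017,0,0,0,-6.4,0,-0.0084,-0.0018,0,0,0,-7.2,0,-0.0094,-0.0019,0,0,0,-8,0,-0.0103,-0.0021,0,0,0,-8.8,0,-0.0113,-0.0022,0,0,0,-9.6]'

```text
t: 17.1
ee_pos: [0.5201, 0.0526, 0.113]
eef_rot: [180.0, -0.2, 90.2]
contact_force: [0.2, 11.6, 3.9]
finger_gap: 0.0004
```

```bash
python3 arc.py .0175 20 0.5
```

```text
0, -0.0006, -0.0002, 0, 0, 0, -0.50, 0, -0.0012, -0.0003, 0, 0, 0, -1.00, 0, -0.0017, -0.0004, 0, 0, 0, -1.50, 0, -0.0023, -0.0006, 0, 0, 0, -2.00, 0, -0.0029, -0.0007, 0, 0, 0, -2.50, 0, -0.0035, -0.0008, 0, 0, 0, -3.00, 0, -0.0041, -0.0009, 0, 0, 0, -3.50, 0, -0.0046, -0.0011, 0, 0, 0, -4.00, 0, -0.0052, -0.0012, 0, 0, 0, -4.50, 0, -0.0058, -0.0013, 0, 0, 0, -5.00, 0, -0.0064, -0.0014, 0, 0, 0, -5.50, 0, -0.0070, -0.0015, 0, 0, 0, -6.00, 0, -0.0076, -0.0016, 0, 0, 0, -6.50, 0, -0.0082, -0.0016, 0, 0, 0, -7.00, 0, -0.0088, -0.0017, 0, 0, 0, -7.50, 0, -0.0094, -0.0018, 0, 0, 0, -8.00, 0, -0.0099, -0.0019, 0, 0, 0, -8.50, 0, -0.0105, -0.0019, 0, 0, 0, -9.00, 0, -0.0111, -0.0020, 0, 0, 0, -9.50, 0, -0.0117, -0.0020, 0, 0, 0, -10.00
```

It's on the ramp, at 12 N. I'll continue more slowly.

Request:
play_rows --commands '[0,-0.0006,-0.0002,0,0,0,-0.5,0,-0.0012,-0.0003,0,0,0,-1,0,-0.0017,-0.0004,0,0,0,-1.5,0,-0.0023,-0.0006,0,0,0,-2,0,-0.0029,-0.0007,0,0,0,-2.5,0,-0.0035,-0.0008,0,0,0,-3,0,-0.0041,-0.0009,0,0,0,-3.5,0,-0.0046,-0.0011,0,0,0,-4,0,-0.0052,-0.0012,0,0,0,-4.5,0,-0.0058,-0.0013,0,0,0,-5]'

```text
t: 18.1
ee_pos: [0.5186, 0.0473, 0.1135]
eef_rot: [-180.0, -0.3, 95.2]
contact_force: [-3.3, 13.0, 8.1]
finger_gap: -0.0001
```

The tool feels 8 N upward from the rising lever, so I'll let the finger rise with it.

Request:
play_rows --commands '[0,-0.0006,-0.0002,-0.0002,0,0,-0.5,0,-0.0012,-0.0003,-0.0003,0,0,-1,0,-0.0017,-0.0004,-0.0004,0,0,-1.5,0,-0.0023,-0.0006,-0.0005,0,0,-2,0,-0.0029,-0.0007,-0.0006,0,0,-2.5,0,-0.0035,-0.0008,-0.0007,0,0,-3,0,-0.0041,-0.0009,-0.0008,0,0,-3.5,0,-0.0046,-0.0011,-0.0009,0,0,-4,0,-0.0052,-0.0012,-0.001,0,0,-4.5,0,-0.0058,-0.0013,-0.001,0,0,-5]'

```text
t: 19.1
ee_pos: [0.5175, 0.0413, 0.1143]
eef_rot: [-180.0, -0.3, 100.2]
contact_force: [-3.7, 13.4, 8.8]
finger_gap: 0.0
```

Request:
play_rows --commands '[0,-0.0006,-0.0002,-0.0003,0,0,-0.5,0,-0.0012,-0.0003,-0.0006,0,0,-1,0,-0.0017,-0.0004,-0.0009,0,0,-1.5,0,-0.0023,-0.0006,-0.0011,0,0,-2,0,-0.0029,-0.0007,-0.0013,0,0,-2.5,0,-0.0035,-0.0008,-0.0015,0,0,-3,0,-0.0041,-0.0009,-0.0017,0,0,-3.5,0,-0.0046,-0.0011,-0.0018,0,0,-4,0,-0.0052,-0.0012,-0.0019,0,0,-4.5,0,-0.0058,-0.0013,-0.002,0,0,-5]'

```text
t: 20.1
ee_pos: [0.5169, 0.0351, 0.1154]
eef_rot: [-179.9, -0.3, 105.2]
contact_force: [-1.9, 10.9, 3.3]
finger_gap: 0.0
```

Request:
play_rows --commands '[0,-0.0006,-0.0002,-0.0001,0,0,-0.5,0,-0.0012,-0.0003,-0.0003,0,0,-1,0,-0.0017,-0.0004,-0.0004,0,0,-1.5,0,-0.0023,-0.0006,-0.0005,0,0,-2,0,-0.0029,-0.0007,-0.0006,0,0,-2.5,0,-0.0035,-0.0008,-0.0008,0,0,-3,0,-0.0041,-0.0009,-0.0009,0,0,-3.5,0,-0.0046,-0.0011,-0.001,0,0,-4,0,-0.0052,-0.0012,-0.0011,0,0,-4.5,0,-0.0058,-0.0013,-0.0013,0,0,-5]'

```text
t: 21.1
ee_pos: [0.5168, 0.0291, 0.1164]
eef_rot: [-179.9, -0.3, 110.2]
contact_force: [-1.8, 9.5, 0.6]
finger_gap: 0.0001
```

Run:
```python
from h import *
from workcell import robot
c=robot.capture("scene"); pickle.dump(c,open("scene8.pkl","wb"))
crop(c,290,130,110,120,6,"pics/s8.png")
```

```text
(no output)
```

View pics/s8.png

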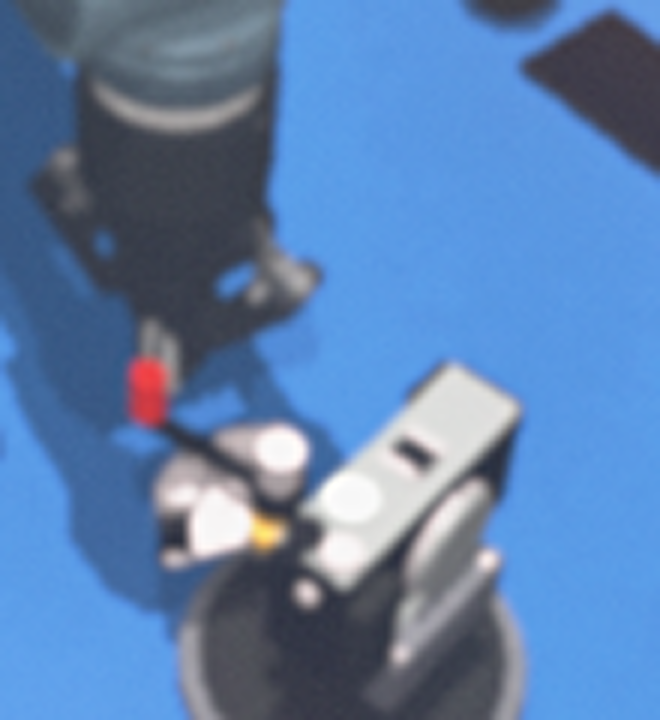

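The knob has swung to (148,388) in the crop, and the camera is undisturbed. Force is 9.5 N. I'll continue.

Request:
play_rows --commands '[0,-0.0006,-0.0002,-0.0001,0,0,-0.5,0,-0.0012,-0.0003,-0.0003,0,0,-1,0,-0.0017,-0.0004,-0.0004,0,0,-1.5,0,-0.0023,-0.0006,-0.0005,0,0,-2,0,-0.0029,-0.0007,-0.0006,0,0,-2.5,0,-0.0035,-0.0008,-0.0007,0,0,-3,0,-0.0041,-0.0009,-0.0008,0,0,-3.5,0,-0.0046,-0.0011,-0.0009,0,0,-4,0,-0.0052,-0.0012,-0.001,0,0,-4.5,0,-0.0058,-0.0013,-0.0011,0,0,-5]'

```text
t: 22.15
ee_pos: [0.5173, 0.0233, 0.1172]
eef_rot: [-179.9, -0.3, 115.2]
contact_force: [-2.5, 10.4, 1.9]
finger_gap: 0.0002
```

Request:
play_rows --commands '[0,-0.0006,-0.0002,-0.0001,0,0,-0.5,0,-0.0012,-0.0003,-0.0003,0,0,-1,0,-0.0017,-0.0004,-0.0004,0,0,-1.5,0,-0.0023,-0.0006,-0.0005,0,0,-2,0,-0.0029,-0.0007,-0.0006,0,0,-2.5,0,-0.0035,-0.0008,-0.0007,0,0,-3,0,-0.0041,-0.0009,-0.0008,0,0,-3.5,0,-0.0046,-0.0011,-0.0009,0,0,-4,0,-0.0052,-0.0012,-0.001,0,0,-4.5,0,-0.0058,-0.0013,-0.0011,0,0,-5]'

```text
t: 23.15
ee_pos: [0.5182, 0.0175, 0.118]
eef_rot: [-179.9, -0.4, 120.3]
contact_force: [-2.4, 8.4, 1.3]
finger_gap: -0.0
```

Request:
play_rows --commands '[0,-0.0006,-0.0002,-0.0001,0,0,-0.5,0,-0.0012,-0.0003,-0.0001,0,0,-1,0,-0.0017,-0.0004,-0.0002,0,0,-1.5,0,-0.0023,-0.0006,-0.0002,0,0,-2,0,-0.0029,-0.0007,-0.0003,0,0,-2.5,0,-0.0035,-0.0008,-0.0003,0,0,-3,0,-0.0041,-0.0009,-0.0004,0,0,-3.5,0,-0.0046,-0.0011,-0.0004,0,0,-4]'

```text
t: 23.95
ee_pos: [0.5193, 0.013, 0.1185]
eef_rot: [-179.9, -0.4, 124.3]
contact_force: [-4.3, 10.2, 2.8]
finger_gap: -0.0001
```

Request:
play_rows --commands '[0,-0.0006,-0.0002,0,0,0,-0.5,0,-0.0012,-0.0003,0,0,0,-1,0,-0.0017,-0.0004,0,0,0,-1.5,0,-0.0023,-0.0006,0,0,0,-2,0,-0.0029,-0.0007,0,0,0,-2.5,0,-0.0035,-0.0008,0,0,0,-3]'

```text
t: 24.55
ee_pos: [0.5205, 0.0094, 0.1185]
eef_rot: [-179.9, -0.4, 127.3]
contact_force: [-5.7, 8.9, 3.7]
finger_gap: 0.0001
```

Request:
play_rows --commands '[0,-0.0005,-0.0001,0,0,0,-0.4,0,-0.0009,-0.0002,0,0,0,-0.8,0,-0.0014,-0.0003,0,0,0,-1.2,0,-0.0019,-0.0005,0,0,0,-1.6,0,-0.0023,-0.0006,0,0,0,-2,0,-0.0028,-0.0007,0,0,0,-2.4]'

```text
t: 25.15
ee_pos: [0.5216, 0.0066, 0.1184]
eef_rot: [-179.8, -0.4, 129.7]
contact_force: [-4.6, 7.6, 2.0]
finger_gap: 0.0001
```

Request:
play_rows --commands '[0,-0.0005,-0.0001,0,0,0,-0.4,0,-0.0009,-0.0002,0,0,0,-0.8,0,-0.0014,-0.0003,0,0,0,-1.2,0,-0.0019,-0.0005,0,0,0,-1.6,0,-0.0023,-0.0006,0,0,0,-2]'

```text
t: 25.65
ee_pos: [0.5226, 0.0044, 0.1184]
eef_rot: [-179.9, -0.4, 131.7]
contact_force: [-5.2, 7.8, 3.2]
finger_gap: -0.0001
```

Request:
play_rows --commands '[0,-0.0005,-0.0001,0,0,0,-0.4,0,-0.0009,-0.0002,0,0,0,-0.8,0,-0.0014,-0.0003,0,0,0,-1.2,0,-0.0019,-0.0005,0,0,0,-1.6,0,-0.0023,-0.0006,0,0,0,-2]'

```text
t: 26.15
ee_pos: [0.5234, 0.0024, 0.1183]
eef_rot: [-179.8, -0.4, 133.7]
contact_force: [-6.4, 8.2, 2.2]
finger_gap: 0.0001
```

Request:
play_rows --commands '[0,-0.0005,-0.0001,0,0,0,-0.4,0,-0.0009,-0.0002,0,0,0,-0.8,0,-0.0014,-0.0003,0,0,0,-1.2]'

```text
t: 26.45
ee_pos: [0.524, 0.0012, 0.1183]
eef_rot: [-179.8, -0.5, 134.9]
contact_force: [-6.6, 7.0, 4.0]
finger_gap: -0.0001
```

Request:
play_rows --commands '[0,-0.0005,-0.0001,0,0,0,-0.4,0,-0.0009,-0.0002,0,0,0,-0.8,0,-0.0014,-0.0003,0,0,0,-1.2]'

```text
t: 26.75
ee_pos: [0.5246, -0.0001, 0.1183]
eef_rot: [-179.8, -0.5, 136.1]
contact_force: [-7.0, 7.4, 4.6]
finger_gap: -0.0
```

Request:
play_rows --commands '[0,-0.0005,-0.0001,0,0,0,-0.4,0,-0.0009,-0.0002,0,0,0,-0.8,0,-0.0014,-0.0003,0,0,0,-1.2]'

```text
t: 27.05
ee_pos: [0.5253, -0.0013, 0.1183]
eef_rot: [-179.8, -0.5, 137.3]
contact_force: [-8.2, 6.5, 4.8]
finger_gap: -0.0
```

Request:
play_rows --commands '[0,-0.0005,-0.0001,0,0,0,-0.4,0,-0.0009,-0.0002,0,0,0,-0.8,0,-0.0014,-0.0003,0,0,0,-1.2]'

```text
t: 27.35
ee_pos: [0.526, -0.0025, 0.1183]
eef_rot: [-179.8, -0.5, 138.5]
contact_force: [-8.4, 7.4, 5.4]
finger_gap: 0.0001
```

Request:
play_rows --commands '[0,-0.0005,-0.0001,0,0,0,-0.4,0,-0.0009,-0.0002,0,0,0,-0.8]'

```text
t: 27.55
ee_pos: [0.5265, -0.0033, 0.1183]
eef_rot: [-179.8, -0.5, 139.3]
contact_force: [-9.7, 7.3, 6.0]
finger_gap: -0.0006
```

Request:
play_rows --commands '[0,-0.0004,-0.0001,0,0,0,-0.3,0,-0.0007,-0.0002,0,0,0,-0.6]'

```text
t: 27.75
ee_pos: [0.5269, -0.0039, 0.1182]
eef_rot: [-179.8, -0.5, 139.9]
contact_force: [-9.7, 6.8, 6.3]
finger_gap: 0.0001
```

Request:
play_rows --commands '[0,-0.0004,-0.0001,0,0,0,-0.3,0,-0.0007,-0.0002,0,0,0,-0.6]'

```text
t: 27.95
ee_pos: [0.5273, -0.0046, 0.1182]
eef_rot: [-179.8, -0.5, 140.5]
contact_force: [-8.5, 6.3, 4.1]
finger_gap: 0.0001
```

Run:
```python
from h import *
from workcell import robot
o=robot.observe(); print(o["ee_pos"],o["eef_rot"],o["contact_force"])
c=robot.capture("scene"); pickle.dump(c,open("scene9.pkl","wb"))
crop(c,310,170,60,60,11,"pics/s9.png")
c=robot.capture("top"); pickle.dump(c,open("top9.pkl","wb"))
crop(c,280,140,80,70,8,"pics/t9.png")
```

```text
[ 0.52730584 -0.00459164  0.11821761] [-179.804709     -0.51156015  140.47238509] [-8.49619154  6.3408883   4.05708096]
```

View pics/s9.png

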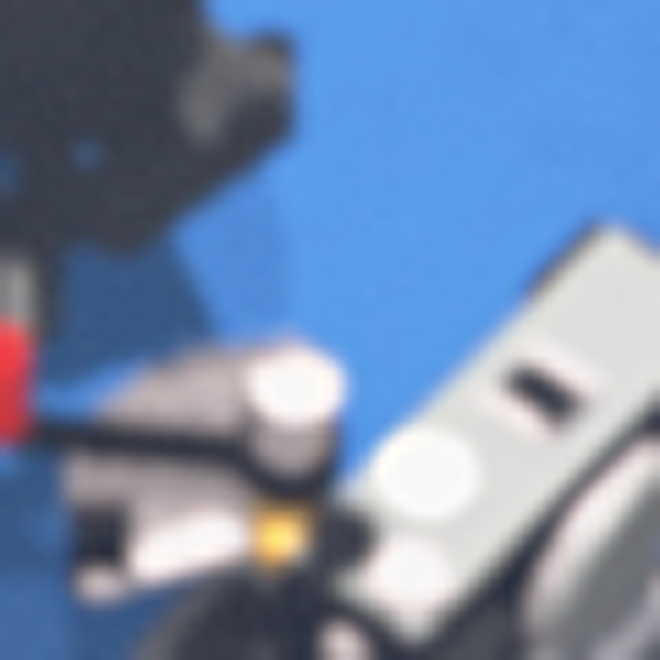

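View pics/t9.png

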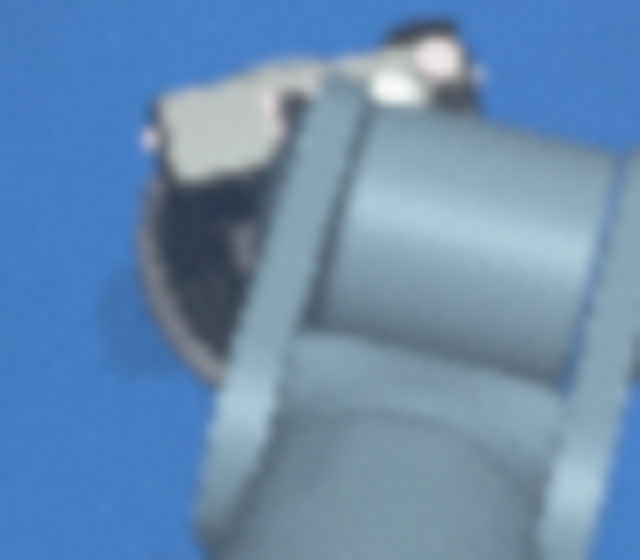

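The lever, at about (140,440) in the scene crop, is still short of the black stop at (100,535). I'll continue in small steps.

Request:
play_rows --commands '[0,-0.0005,-0.0001,0,0,0,-0.4,0,-0.0009,-0.0002,0,0,0,-0.8]'

```text
t: 28.25
ee_pos: [0.5279, -0.0054, 0.1182]
eef_rot: [-179.8, -0.5, 141.3]
contact_force: [-8.6, 6.8, 4.8]
finger_gap: 0.0
```

Request:
play_rows --commands '[0,-0.0005,-0.0001,0,0,0,-0.4,0,-0.0009,-0.0002,0,0,0,-0.8]'

```text
t: 28.45
ee_pos: [0.5284, -0.0062, 0.1181]
eef_rot: [-179.8, -0.5, 142.1]
contact_force: [-8.7, 5.3, 3.7]
finger_gap: -0.0002
```

Request:
play_rows --commands '[0,-0.0004,-0.0001,0,0,0,-0.3,0,-0.0007,-0.0002,0,0,0,-0.6]'

```text
t: 28.65
ee_pos: [0.529, -0.0069, 0.118]
eef_rot: [-179.8, -0.5, 142.7]
contact_force: [-7.8, 4.7, 3.1]
finger_gap: -0.0002
```

Request:
play_rows --commands '[0,-0.0004,-0.0001,0,0,0,-0.3,0,-0.0007,-0.0002,0,0,0,-0.6]'

```text
t: 28.85
ee_pos: [0.5293, -0.0075, 0.1178]
eef_rot: [-179.8, -0.5, 143.3]
contact_force: [-8.1, 4.4, 1.5]
finger_gap: -0.0001
```

Request:
play_rows --commands '[0,-0.0004,-0.0001,0,0,0,-0.3,0,-0.0007,-0.0002,0,0,0,-0.6]'

```text
t: 29.05
ee_pos: [0.5298, -0.0081, 0.1177]
eef_rot: [-179.8, -0.5, 143.9]
contact_force: [-6.8, 4.8, 0.4]
finger_gap: -0.0002
```

Request:
play_rows --commands '[0,-0.0004,-0.0001,0,0,0,-0.3,0,-0.0007,-0.0002,0,0,0,-0.6]'

```text
t: 29.25
ee_pos: [0.5301, -0.0086, 0.1175]
eef_rot: [-179.8, -0.5, 144.5]
contact_force: [-6.3, 4.9, -0.6]
finger_gap: 0.0001
```

The vertical force is turning downward: the lever now hangs on finger friction over the notch. I'll feel for the stop.

Request:
play_rows --commands '[0,-0.0004,-0.0001,0,0,0,-0.3,0,-0.0007,-0.0002,0,0,0,-0.6]'

```text
t: 29.45
ee_pos: [0.5304, -0.0092, 0.1173]
eef_rot: [-179.8, -0.5, 145.1]
contact_force: [-5.7, 5.1, -1.0]
finger_gap: -0.0004
```

Request:
play_rows --commands '[0,-0.0004,-0.0001,0,0,0,-0.3,0,-0.0007,-0.0002,0,0,0,-0.6]'

```text
t: 29.65
ee_pos: [0.5307, -0.0096, 0.1171]
eef_rot: [-179.8, -0.5, 145.7]
contact_force: [-6.7, 4.4, -0.4]
finger_gap: 0.0001
```

Request:
play_rows --commands '[0,-0.0004,-0.0001,0,0,0,-0.3,0,-0.0007,-0.0002,0,0,0,-0.6]'

```text
t: 29.85
ee_pos: [0.5311, -0.0102, 0.1169]
eef_rot: [-179.8, -0.6, 146.3]
contact_force: [-5.2, 4.6, -2.4]
finger_gap: -0.0001
```

Request:
play_rows --commands '[0,-0.0004,-0.0001,0,0,0,-0.3,0,-0.0007,-0.0002,0,0,0,-0.6]'

```text
t: 30.05
ee_pos: [0.5314, -0.0106, 0.1167]
eef_rot: [-179.8, -0.6, 146.9]
contact_force: [-6.5, 4.9, -3.3]
finger_gap: -0.0001
```

Request:
play_rows --commands '[0,-0.0004,-0.0001,0,0,0,-0.3,0,-0.0007,-0.0002,0,0,0,-0.6]'

```text
t: 30.25
ee_pos: [0.5318, -0.0112, 0.1166]
eef_rot: [-179.8, -0.6, 147.5]
contact_force: [-6.0, 4.7, -3.1]
finger_gap: -0.0002
```

Request:
play_rows --commands '[0,-0.0004,-0.0001,0,0,0,-0.3,0,-0.0007,-0.0002,0,0,0,-0.6]'

```text
t: 30.45
ee_pos: [0.5322, -0.0117, 0.1165]
eef_rot: [-179.8, -0.6, 148.1]
contact_force: [-6.2, 5.1, -3.3]
finger_gap: 0.0
```

Request:
play_rows --commands '[0,-0.0004,-0.0001,0,0,0,-0.3,0,-0.0007,-0.0002,0,0,0,-0.6]'

```text
t: 30.65
ee_pos: [0.5327, -0.0123, 0.1166]
eef_rot: [-179.8, -0.6, 148.7]
contact_force: [-6.3, 4.6, -2.7]
finger_gap: 0.0
```

Request:
play_rows --commands '[0,-0.0004,-0.0001,0,0,0,-0.3,0,-0.0007,-0.0002,0,0,0,-0.6]'

```text
t: 30.85
ee_pos: [0.5331, -0.0128, 0.1165]
eef_rot: [-179.8, -0.6, 149.3]
contact_force: [-5.5, 3.8, -4.7]
finger_gap: -0.0001
```

Request:
play_rows --commands '[0,-0.0004,-0.0001,0,0,0,-0.3]'

```text
t: 30.95
ee_pos: [0.5334, -0.0131, 0.1165]
eef_rot: [-179.8, -0.6, 149.6]
contact_force: [-5.9, 5.3, -3.2]
finger_gap: 0.0002
```

Request:
play_rows --commands '[0,-0.0004,-0.0001,0,0,0,-0.3,0,-0.0007,-0.0002,0,0,0,-0.6]'

```text
t: 31.15
ee_pos: [0.5338, -0.0136, 0.1165]
eef_rot: [-179.8, -0.6, 150.2]
contact_force: [-5.9, 5.6, -3.3]
finger_gap: -0.0001
```

Request:
play_rows --commands '[0,-0.0004,-0.0001,0,0,0,-0.3]'

```text
t: 31.25
ee_pos: [0.5342, -0.0139, 0.1165]
eef_rot: [-179.8, -0.6, 150.5]
contact_force: [-6.1, 4.5, -3.1]
finger_gap: 0.0003
```

Request:
play_rows --commands '[0,-0.0004,-0.0001,0,0,0,-0.3]'

```text
t: 31.35
ee_pos: [0.5344, -0.0142, 0.1165]
eef_rot: [-179.8, -0.6, 150.8]
contact_force: [-6.3, 4.6, -3.5]
finger_gap: 0.0003
```

Request:
play_rows --commands '[0,-0.0004,-0.0001,0,0,0,-0.3]'

```text
t: 31.45
ee_pos: [0.5346, -0.0145, 0.1164]
eef_rot: [-179.8, -0.6, 151.1]
contact_force: [-7.0, 4.6, -2.4]
finger_gap: 0.0002
```

Request:
play_rows --commands '[0,-0.0004,-0.0001,0,0,0,-0.3]'

```text
t: 31.55
ee_pos: [0.535, -0.0148, 0.1165]
eef_rot: [-179.9, -0.6, 151.4]
contact_force: [-6.5, 4.3, -3.6]
finger_gap: -0.0
```

Request:
play_rows --commands '[0,-0.0004,-0.0001,0,0,0,-0.3]'

```text
t: 31.65
ee_pos: [0.5353, -0.0151, 0.1164]
eef_rot: [-179.8, -0.6, 151.7]
contact_force: [-6.8, 4.7, -3.6]
finger_gap: -0.0
```

Request:
play_rows --commands '[0,-0.0004,-0.0001,0,0,0,-0.3]'

```text
t: 31.75
ee_pos: [0.5354, -0.0153, 0.1164]
eef_rot: [-179.8, -0.7, 152.0]
contact_force: [-8.2, 5.5, -3.0]
finger_gap: 0.0002
```

Request:
play_rows --commands '[0,-0.0004,-0.0001,0,0,0,-0.3]'

```text
t: 31.85
ee_pos: [0.5355, -0.0154, 0.1164]
eef_rot: [-179.8, -0.7, 152.3]
contact_force: [-8.2, 4.6, -1.7]
finger_gap: 0.0002
```

Request:
play_rows --commands '[0,-0.0004,-0.0001,0,0,0,-0.3]'

```text
t: 31.95
ee_pos: [0.5356, -0.0156, 0.1163]
eef_rot: [-179.8, -0.8, 152.6]
contact_force: [-8.7, 5.3, -0.8]
finger_gap: 0.0001
```

Request:
play_rows --commands '[0,-0.0004,-0.0001,0,0,0,-0.3]'

```text
t: 32.05
ee_pos: [0.5356, -0.0157, 0.1163]
eef_rot: [-179.8, -0.8, 152.9]
contact_force: [-11.7, 7.5, -0.8]
finger_gap: 0.0001
```

The stop is found: force is up to 14 N and motion has stalled. Easing off now.

Request:
play_rows --commands '[0,0.0005,0,0,0,0,0,0,0.001,0,0,0,0,0,0,0.0015,0,0,0,0,0,0,0.002,0,0,0,0,0]'

```text
t: 32.45
ee_pos: [0.5353, -0.0155, 0.1167]
eef_rot: [-179.9, -0.5, 152.9]
contact_force: [-4.0, 3.3, -4.7]
finger_gap: -0.0004
```

Request:
play_rows --commands '[0,0.0005,0,0,0,0,0,0,0.001,0,0,0,0,0,0,0.0015,0,0,0,0,0,0,0.002,0,0,0,0,0,0,0.003,0,0,0,0,0,0,0.003,0,0,0,0,0]'

```text
t: 33.05
ee_pos: [0.5354, -0.0151, 0.1189]
eef_rot: [-180.0, -0.1, 152.8]
contact_force: [-4.0, 2.3, -3.5]
finger_gap: 0.0001
```

Run:
```python
from h import *
from workcell import robot
o=robot.observe(); print(o["ee_pos"],o["eef_rot"],o["contact_force"])
c=robot.capture("scene"); pickle.dump(c,open("scene10.pkl","wb"))
crop(c,300,170,60,60,11,"pics/s10.png")
```

```text
[ 0.53543472 -0.01510663  0.11891766] [-1.79967404e+02 -1.09919061e-01  1.52822948e+02] [-4.04154865  2.31622868 -3.50452307]
```

View pics/s10.png

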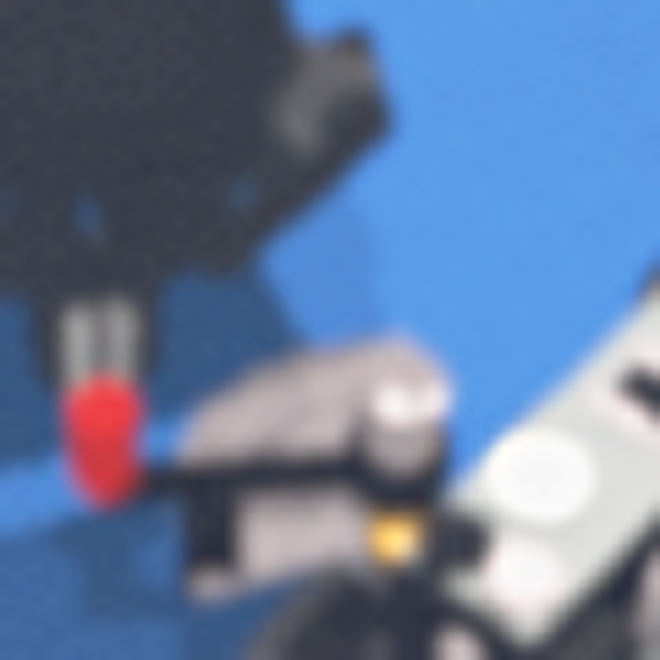

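Request:
play_rows --commands '[0,0.0005,0,0,0,0,0,0,0.001,0,0,0,0,0,0,0.0015,0,0,0,0,0,0,0.002,0,0,0,0,0]'

```text
t: 33.5
ee_pos: [0.5353, -0.0147, 0.1202]
eef_rot: [180.0, 0.1, 152.8]
contact_force: [-1.1, 1.2, -1.3]
finger_gap: -0.0001
```

Request:
play_rows --commands '[0,0.0005,0,0,0,0,0,0,0.001,0,0,0,0,0,0,0.0015,0,0,0,0,0,0,0.002,0,0,0,0,0]'

```text
t: 33.9
ee_pos: [0.5334, -0.0137, 0.1201]
eef_rot: [180.0, 0.1, 152.8]
contact_force: [0.3, 1.3, -0.5]
finger_gap: -0.0002
```

Force is now near zero. I'll back away a little and check whether the lever dropped.

Request:
play_rows --commands '[0,0.002,0,0,0,0,0,0,0.004,0,0,0,0,0,0,0.006,0,0,0,0,0,0,0.008,0,0,0,0,0,0,0.008,0,0,0,0,0]'

```text
t: 34.4
ee_pos: [0.5253, -0.0096, 0.1193]
eef_rot: [-180.0, -0.0, 152.8]
contact_force: [0.5, 0.0, -0.5]
finger_gap: -0.0
```

Run:
```python
from h import *
from workcell import robot
o=robot.observe(); print(o["ee_pos"],o["eef_rot"],o["contact_force"])
c=robot.capture("scene"); pickle.dump(c,open("scene11.pkl","wb"))
crop(c,295,170,60,60,11,"pics/s11.png")
a=np.radians
for f in("scene0","scene8","scene10","scene11"):
    c=load(f+".pkl"); hsv=cv2.cvtColor(c["image"],cv2.COLOR_RGB2HSV); m=(((hsv[...,0]<8)|(hsv[...,0]>165))&(hsv[...,1]>110)&(hsv[...,2]>90)).astype(np.uint8)
    k,l,st,ce=cv2.connectedComponentsWithStats(m[150:230,295:350])
    i=1+np.argmax(st[1:,4]); print(f,st[i]+[295,150,0,0,0],ce[i]+[295,150])
P=np.array([.5877,.0327])
for th in (232,236,240):
    K=P+.066*np.array([np.cos(a(th)),np.sin(a(th))])
    for lift in(-.003,0,.006): print(th,lift,proj(c,[*K,.099+lift]).round(1), "bar mid",proj(c,[*(P+.033*np.array([np.cos(a(th)),np.sin(a(th))])),.083+lift]).round(1))
```

```text
[ 0.52526513 -0.00964142  0.11932288] [-1.79997060e+02 -9.41745258e-03  1.52820687e+02] [ 0.5486839   0.0184277  -0.45229092]
scene0 [329 183   5  11  45] [330.77777778 187.77777778]
scene8 [312 190   6  11  61] [314.44262295 194.90163934]
scene10 [306 204   7  12  62] [309.0483871  209.46774194]
scene11 [307 206   6  11  57] [309.21052632 211.1754386 ]
232 -0.003 [309.3 208.8] bar mid [322.7 213.1]
232 0 [309.3 208. ] bar mid [322.7 212.4]
232 0.006 [309.3 206.5] bar mid [322.8 210.9]
236 -0.003 [309.3 210.3] bar mid [322.7 213.8]
236 0 [309.3 209.5] bar mid [322.7 213.1]
236 0.006 [309.3 208. ] bar mid [322.8 211.6]
240 -0.003 [309.4 211.8] bar mid [322.8 214.6]
240 0 [309.4 211.1] bar mid [322.8 213.9]
240 0.006 [309.4 209.6] bar mid [322.9 212.4]
```

View pics/s11.png

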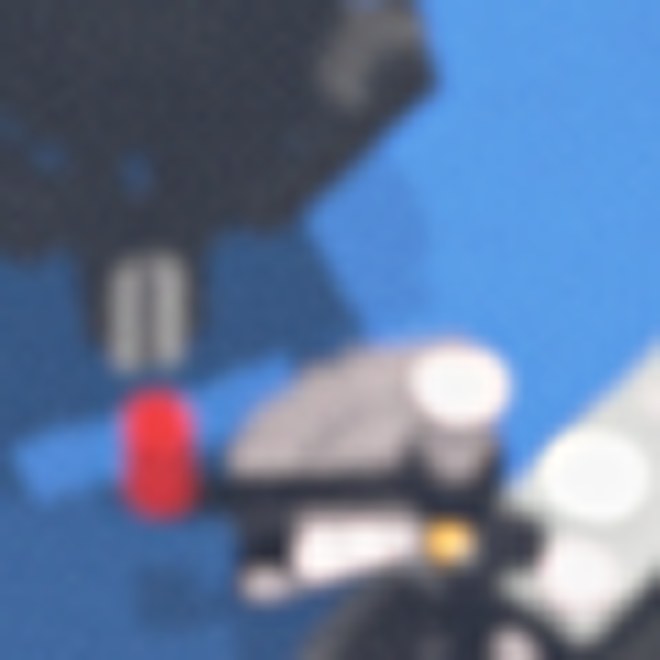

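The knob's centroid dropped about 1.7 px (about 6 mm) on easing off, and the bar now lies low beside the black stop. I'll retreat to clear both views.

Request:
play_rows --commands '[0,0.008,0,-0.01,0,0,0,0,0.008,0,-0.03,0,0,0,0,0.008,0,-0.06,0,0,0,0,0.008,0,-0.09,0,0,0,0,0.008,0,-0.12,0,0,0,0,0.03,0.0,-0.12,0,0,0,0,0.06,0.04,-0.12,0,0,0,0,0.09,0.08,-0.12,0,0,0,0,0.12,0.12,-0.12,0,0,0,0,0.15,0.15,-0.12,0,0,0,0,0.15,0.15,-0.12,0,0,0]'

```text
t: 35.55
ee_pos: [0.459, 0.1959, 0.2394]
eef_rot: [180.0, -0.0, 153.2]
contact_force: [0.1, -0.6, 0.4]
finger_gap: -0.0001
```

Run:
```python
from h import *
from workcell import robot
o=robot.observe(); print(o["t"],o["ee_pos"],o["contact_force"])
for n in("scene","top"):
    c=robot.capture(n); pickle.dump(c,open(n+"12.pkl","wb"))
crop(load("scene12.pkl"),295,170,90,90,8,"pics/s12.png"); crop(load("top12.pkl"),290,130,70,80,8,"pics/t12.png")
```

```text
35.55 [0.45898756 0.19592577 0.23937967] [ 0.10576755 -0.63812906  0.40581766]
```

View pics/s12.png

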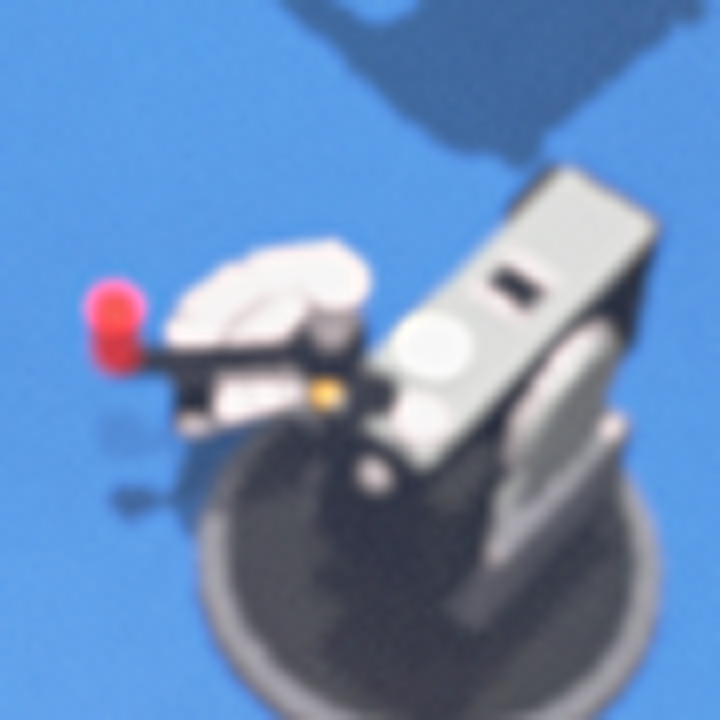

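View pics/t12.png

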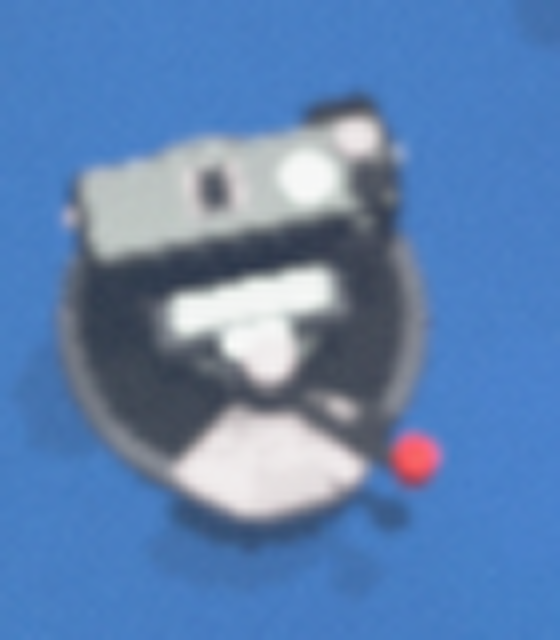

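Run:
```python
from camchk import *
chk("scene12.pkl",[("+y back",(568,163)),("+y front",(658,222)),("-y front",(430,470)),("shoe",(516,288)),("dial",(435,347))],8,[295,170])
t=load("top12.pkl"); s=load("scene12.pkl"); t0=load("top0.pkl"); s0=load("scene0.pkl")
def cc(c,o):
    hsv=cv2.cvtColor(c["image"],cv2.COLOR_RGB2HSV); m=(((hsv[...,0]<8)|(hsv[...,0]>165))&(hsv[...,1]>110)&(hsv[...,2]>90)).astype(np.uint8)
    k,l,st,ce=cv2.connectedComponentsWithStats(m[150:230,295:350]); i=1+np.argmax(st[1:,4]); return ce[i]+[295,150]
P=np.array([.5877,.0327])
# knob top discs (by eye) and red centroids, before/after
a=tri(t0,np.array((233,625))/12+[294,142]-.46,s0,np.array((175,50))/9+[312,180]-.44); b=tri(t,np.array((415,460))/8+[290,130]-.44,s,np.array((115,305))/8+[295,170]-.44)
for n,(p,e) in(("before top",a),("after top",b),("before cen",tri(t0,cc(t0,0),s0,cc(s0,0))),("after cen",tri(t,cc(t,0),s,cc(s,0)))):
    d=p[:2]-P; print(n,p.round(4),round(e,4),"r",np.hypot(*d).round(4),"ang",np.degrees(np.arctan2(d[1],d[0])).round(1)%360)
# other objects moved?
for n,c,c0 in(("top",t,t0),("scene",s,s0)):
    d=cv2.absdiff(c["image"],c0["image"]).max(-1); print(n,(d>60).sum())
```

```text
+y back seat x -0.0191 y 0.0571
+y front seat x 0.0138 y 0.0561
-y front seat x 0.0164 y -0.0563
shoe seat x -0.0031 y 0.0096
dial seat x -0.0059 y -0.0254
before top [0.5263 0.0619 0.1088] 0.0017 r 0.068 ang 154.5
after top [ 0.5492 -0.0228  0.1051] 0.0015 r 0.0675 ang 235.2
before cen [0.5275 0.0617 0.0999] 0.0002 r 0.0668 ang 154.3
after cen [ 0.5514 -0.023   0.0963] 0.0005 r 0.0665 ang 236.9
top 30908
scene 23754
```

The knob is 3.6 mm lower than at the start, at about 82° of swing, so it is in the notch. The camera's x needs a better check, so I'll use patch alignment and the top view.

Run:
```python
from h import *
s6=load("scene6.pkl"); s12=load("scene12.pkl"); t=load("top12.pkl")
a=np.radians(13.2); u=np.array([np.cos(a),np.sin(a)]); v=np.array([-u[1],u[0]]); O=np.array([.6441,.0457])
g=lambda c:cv2.cvtColor(c["image"],cv2.COLOR_RGB2GRAY).astype(np.float32)
x,y,w,h=336,186,46,52
T=g(s6)[y:y+h,x:x+w]; 
W=np.eye(2,3,dtype=np.float32)
cc,W=cv2.findTransformECC(T,g(s12)[y:y+h,x:x+w],W,cv2.MOTION_TRANSLATION,(3,200,1e-6),None,3); sh=W[:,2]; print("ecc",cc,sh)
c0=np.array([358.,208.]); d=onz(s12,c0+sh,.149)[:2]-onz(s6,c0,.149)[:2]; print("moved along x",(d@u).round(4),"y",(d@v).round(4))
# grey top quad in both views, seat frame
for n,c,(x,y,w,h) in(("top12",t,(295,145,48,25)),("scene12",s12,(336,186,46,50)),("scene6",s6,(336,186,46,50))):
    im=cv2.resize(c["image"][y:y+h,x:x+w],None,fx=8,fy=8,interpolation=cv2.INTER_CUBIC); hsv=cv2.cvtColor(im,cv2.COLOR_RGB2HSV)
    m=((hsv[...,1]<60)&(hsv[...,2]>135)).astype(np.uint8); m=cv2.morphologyEx(m,cv2.MORPH_OPEN,np.ones((15,15)))
    cs,_=cv2.findContours(m,cv2.RETR_EXTERNAL,cv2.CHAIN_APPROX_NONE); q=max(cs,key=cv2.contourArea)[:,0]/8+[x,y]-.44
    Pm=np.array([onz(c,k,.149)[:2] for k in q])-O; L=np.c_[Pm@u,Pm@v]*1000
    r=cv2.minAreaRect(L.astype(np.float32)); print(n,np.round(r[0],1),np.round(r[1],1),round(r[2],1))
    # strip of front/back edges on the +y part (25..50) clear of mount
    sel=L[(L[:,1]>36)&(L[:,1]<50)]; print("  x range +y part",np.percentile(sel[:,0],[8,92]).round(1), "y range",L[:,1].min().round(1),L[:,1].max().round(1))
```

```text
ecc 0.9416229176129872 [0.50086844 0.09963416]
moved along x 0.001 y 0.0005
top12 [-2.6  1. ] [ 38.4 116.4] 0.3
  x range +y part [-21.4  12.8] y range -57.2 59.2
scene12 [5. 0.] [ 53.5 115. ] 2.7
  x range +y part [-21.6  16.4] y range -57.2 57.0
scene6 [ 4.6 -0.4] [114.4  55.2] 89.5
  x range +y part [-22.5  15.6] y range -57.6 56.8
```

Run:
```python
from h import *
a=np.radians(13.2); u=np.array([np.cos(a),np.sin(a)]); v=np.array([-u[1],u[0]]); O=np.array([.6441,.0457])
s6=load("scene6.pkl"); s12=load("scene12.pkl"); t0=load("top0.pkl"); t12=load("top12.pkl"); t9=load("top9.pkl")
# rear jaw strip
for n,c in(("top0",t0),("top12",t12)):
    x,y,w,h=305,155,35,28
    im=cv2.resize(c["image"][y:y+h,x:x+w],None,fx=8,fy=8,interpolation=cv2.INTER_CUBIC); m=(im.min(-1)>205).astype(np.uint8)
    k,l,st,ce=cv2.connectedComponentsWithStats(m); i=1+np.argmax(st[1:,4])
    yy,xx=np.where(l==i); L=np.array([onz(c,(X/8+x-.44,Y/8+y-.44),.084)[:2]-O for X,Y in zip(xx[::7],yy[::7])]); L=np.c_[L@u,L@v]*1000
    for lo,hi in((-25,-12),(12,25)):
        q=L[(L[:,1]>lo)&(L[:,1]<hi)][:,0]; print(n,"y",lo,hi,"x",np.percentile(q,[2,98]).round(1))
    print("  y range",np.percentile(L[:,1],[1,99]).round(1))
# camera: profile of image gradient: ECC with mask limited to top-face polygon
g=lambda c:cv2.GaussianBlur(cv2.cvtColor(c["image"],cv2.COLOR_RGB2GRAY).astype(np.float32),(0,0),.7)
def P(c,X,Y,Z): return proj(c,[*(O+u*X+v*Y),Z])
mask=np.zeros((400,640),np.uint8); poly=np.array([P(s6,*q) for q in((-.026,.064,.149),(.015,.064,.149),(.017,-.04,.149),(-.026,-.04,.149))]); cv2.fillPoly(mask,[poly.astype(np.int32)],255)
x,y,w,h=330,180,60,60
W=np.eye(2,3,dtype=np.float32)
cc,W=cv2.findTransformECC(g(s6)[y:y+h,x:x+w],g(s12)[y:y+h,x:x+w],W,cv2.MOTION_TRANSLATION,(3,300,1e-7),mask[y:y+h,x:x+w],1); sh=W[:,2]
c0=P(s6,-.0045,.01,.149); d=onz(s12,c0+sh,.149)[:2]-onz(s6,c0,.149)[:2]; print("ecc",round(cc,3),sh,"moved x",(d@u).round(4),"y",(d@v).round(4))
crop(s6,330,180,60,60,9,"pics/c6.png"); crop(s12,330,180,60,60,9,"pics/c12.png")
A=cv2.imread("pics/c6.png");B=cv2.imread("pics/c12.png"); cv2.imwrite("pics/cc.png",cv2.resize(np.hstack([A,B]),(800,400)))
```

```text
top0 y -25 -12 x [-44.8 -29.3]
top0 y 12 25 x [-44.7 -29.3]
  y range [-29.8  30.3]
top12 y -25 -12 x [-36.  -22.7]
top12 y 12 25 x [-44.2 -23.5]
  y range [-27.9  29. ]
ecc 0.964 [0.29204106 0.24810445] moved x 0.0009 y -0.0001
```

View pics/cc.png

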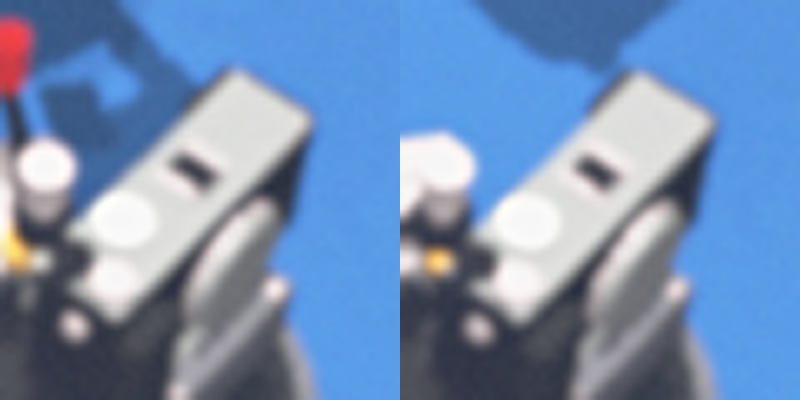

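Run:
```python
from h import *
from workcell import robot
a=np.radians(13.2); u=np.array([np.cos(a),np.sin(a)]); v=np.array([-u[1],u[0]]); O=np.array([.6441,.0457])
s6=load("scene6.pkl"); s12=load("scene12.pkl")
s13=robot.capture("scene"); pickle.dump(s13,open("scene13.pkl","wb"))
def cen(c,p,r,lo,sign):
    g=c["image"].min(-1).astype(float); x,y=map(int,p); yy,xx=np.mgrid[y-r:y+r+1,x-r:x+r+1]; w=np.clip(sign*(g[yy,xx]-lo),0,25); return np.array([(w*xx).sum(),(w*yy).sum()])/w.sum()
J=[proj(s6,[*(O+u*x),.149]) for x in(0,.01)]; print("px per 10mm x",J[1]-J[0])
for n,p6,p12,r,lo,sg in(("dial",(348.5,213),(349.3,213.3),5,228,1),("shoe",(358.5,205.5),(359.5,206),4,120,-1),("pinkdot",(341,229),(341.7,229),2,130,1),("bolt+y",(371.2,223.3),(371.2,223.3),2,140,1),("post",(337,204.5),(337,204.5),3,228,1)):
    r6=cen(s6,p6,r,lo,sg)
    for q in(s12,s13):
        r12=cen(q,p12,r,lo,sg); d=r12-r6; w=onz(q,r12,.15)[:2]-onz(q,r6,.15)[:2]; print(n,r6.round(2),d.round(2),"x",(w@u*1000).round(2),"y",(w@v*1000).round(2))
```

```text
px per 10mm x [3.56092782 2.30991096]
dial [348.11 212.5 ] [0.57 0.31] x 1.5 y 0.15
dial [348.11 212.5 ] [0.57 0.3 ] x 1.47 y 0.17
shoe [358.82 205.23] [0.28 0.17] x 0.78 y 0.02
shoe [358.82 205.23] [0.34 0.2 ] x 0.93 y 0.06
pinkdot [340.81 228.29] [0.49 0.61] x 1.8 y -0.57
pinkdot [340.81 228.29] [0.47 0.62] x 1.79 y -0.61
bolt+y [370.52 223.11] [0.22 0.04] x 0.43 y 0.23
bolt+y [370.52 223.11] [0.21 0.06] x 0.45 y 0.18
post [336.49 204.5 ] [-0.09 -0.41] x -0.9 y 0.79
post [336.49 204.5 ] [-0.09 -0.42] x -0.91 y 0.82
```

Run:
```python
from h import *
t=load("top12.pkl"); s=load("scene12.pkl")
crop(t,294,136,52,36,15,"pics/tcam12.png"); crop(s,330,182,54,66,9,"pics/scam12.png")
```

```text
(no output)
```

View pics/tcam12.png

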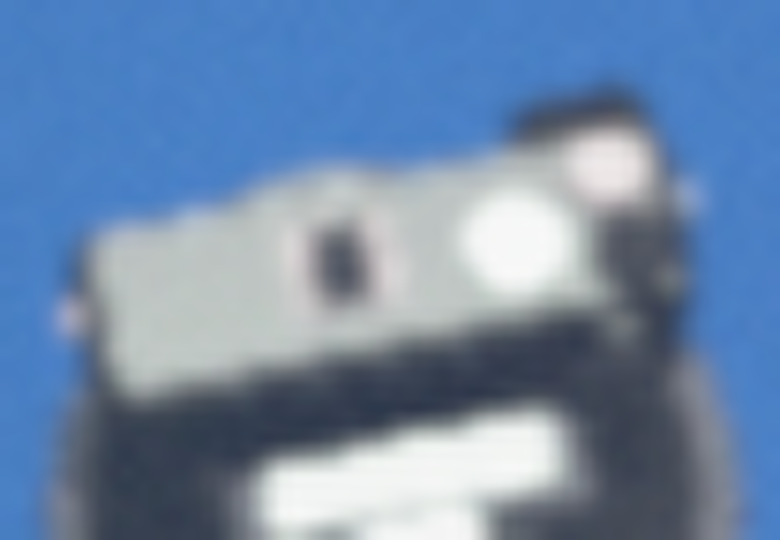

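View pics/scam12.png

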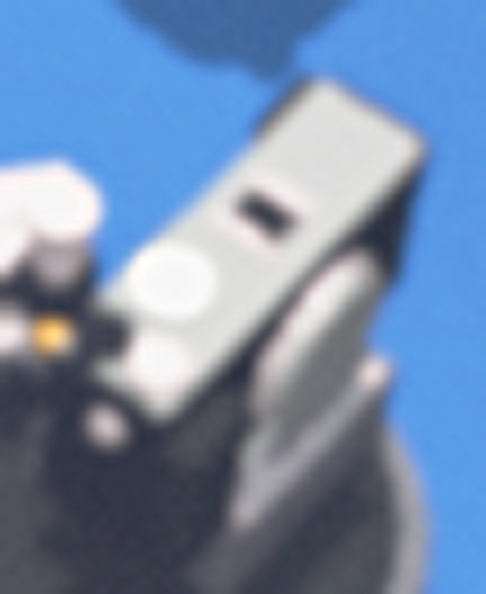

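Run:
```python
from h import *
t0=load("top0.pkl"); s0=load("scene0.pkl"); t=load("top12.pkl"); s=load("scene12.pkl")
Tp=lambda p,o:np.array(p)/15+o-.467
Sp=lambda p,o:np.array(p)/9+o-.444
A=[("front+y",(108,265),(408,100)),("back+y",(155,420),(312,52)),("shoe",(350,265),(243,198)),("dial1",(520,235),(147,283)),("dial2",(597,150),(120,362)),("front-y",None,(145,420))]
B=[("front+y",(95,235),(424,148)),("back+y",(130,400),(322,78)),("shoe",(340,262),(268,213)),("dial1",(515,242),(175,280)),("dial2",(605,165),(155,363)),("front-y",None,(160,418))]
pa=[];pb=[]
for (n,a,b),(n2,c,d) in zip(A,B):
    if a is None: continue
    p,e=tri(t0,Tp(a,[366,174]),s0,Sp(b,[230,222])); q,f=tri(t,Tp(c,[294,136]),s,Sp(d,[330,182])); pa.append(p);pb.append(q)
    print(n,p.round(4),round(e,4),q.round(4),round(f,4))
pa=np.array(pa);pb=np.array(pb)
print("dz",(pb-pa)[:,2].round(4),(pb-pa)[:,2].mean())
ca,cb=pa.mean(0),pb.mean(0); X=(pa-ca)[:,:2];Y=(pb-cb)[:,:2]
th=np.arctan2((X[:,0]*Y[:,1]-X[:,1]*Y[:,0]).sum(),(X*Y).sum()); print("rot",np.degrees(th))
a=np.radians(13.2);u=np.array([np.cos(a),np.sin(a)]);v=np.array([-u[1],u[0]])
R=np.array([[np.cos(th),-np.sin(th)],[np.sin(th),np.cos(th)]])
cen=cb[:2]+R@(np.array([.549,-.1775])-ca[:2]); d=cen-[.6441,.0457]; print("camera centre",cen,"seat x",d@u,"y",d@v)
```

```text
front+y [ 0.5451 -0.1195  0.0776] 0.0013 [0.645  0.1027 0.1473] 0.0006
back+y [ 0.5141 -0.1299  0.0724] 0.0005 [0.6116 0.0955 0.1479] 0.0025
shoe [ 0.5459 -0.1695  0.0775] 0.0005 [0.6393 0.0542 0.1508] 0.0006
dial1 [ 0.5532 -0.2033  0.0779] 0.0014 [0.6432 0.02   0.1537] 0.0008
dial2 [ 0.5705 -0.2198  0.0799] 0.0005 [0.6595 0.0018 0.1521] 0.0012
dz [0.0697 0.0755 0.0733 0.0758 0.0722] 0.07329580669084997
rot -5.7099332814750206
camera centre [0.64199165 0.04544383] seat x -0.00211114710638083 y 0.000232040031832246
```

Run:
```python
from h import *
from scipy.ndimage import map_coordinates
a=np.radians(13.2); u=np.array([np.cos(a),np.sin(a)]); v=np.array([-u[1],u[0]]); O=np.array([.6441,.0457])
for n in("top0","top12"):
    c=load(n+".pkl"); g=c["image"].min(-1).astype(float)
    for y in(-.024,-.02,-.016,.022,.026):
        xs=np.arange(-.060,-.010,.0005); p=np.array([proj(c,[*(O+u*x+v*y),.084]) for x in xs]); q=map_coordinates(g,[p[:,1],p[:,0]],order=1)
        hi=q>150; i=np.where(hi)[0]; print(n,y,"strip from",xs[i[0]].round(4),"to",xs[i[-1]].round(4))
```

```text
top0 -0.024 strip from -0.0465 to -0.026
top0 -0.02 strip from -0.047 to -0.026
top0 -0.016 strip from -0.0475 to -0.026
top0 0.022 strip from -0.047 to -0.026
top0 0.026 strip from -0.0465 to -0.026
top12 -0.024 strip from -0.0385 to -0.021
top12 -0.02 strip from -0.0385 to -0.0205
top12 -0.016 strip from -0.039 to -0.0205
top12 0.022 strip from -0.0385 to -0.021
top12 0.026 strip from -0.0385 to -0.021
```

The jaw has travelled about 8.4 mm and the lever is down. My image estimates of the camera's x scatter from about −0.8 to −3, around the 3 mm limit. A light push of a few N from behind will show whether the plate is tight or still has a gap.

Run:
```python
from mv import *
print(rel([.459,.1959,.2394,180,0,153.0],[.5997,.0600,.2394,180,0,193.2]))
```

```text
(array([-0.1871, -0.0572, -0.    ]), array([  0. ,   0. , -40.2]))
```

Request:
play_rows --commands '[0,-0.015,-0.005,0,0,0,-4,0,-0.045,-0.014,0,0,0,-10,0,-0.08,-0.024,0,0,0,-18,0,-0.115,-0.035,0,0,0,-26,0,-0.15,-0.046,0,0,0,-33,0,-0.175,-0.054,0,0,0,-39,0,-0.187,-0.0572,0,0,0,-40.2,0,-0.187,-0.0572,0,0,0,-40.2,0,-0.187,-0.0572,0,0,0,-40.2]'

```text
t: 36.6
ee_pos: [0.6007, 0.0547, 0.2391]
eef_rot: [180.0, -0.0, -167.1]
contact_force: [0.7, 0.7, -0.1]
finger_gap: 0.0003
```

Run:
```python
from h import *
from workcell import robot
o=robot.observe(); print(o["t"],o["ee_pos"],o["eef_rot"],o["contact_force"])
a=np.radians(13.2); u=np.array([np.cos(a),np.sin(a)]); v=np.array([-u[1],u[0]]); d=o["ee_pos"][:2]-[.6441,.0457]; print(d@u,d@v)
c=robot.capture("scene"); pickle.dump(c,open("scene14.pkl","wb")); crop(c,300,130,100,110,6,"pics/s14.png")
```

```text
36.6 [0.60066351 0.05471621 0.23911497] [ 1.79980225e+02 -3.91014793e-02 -1.67138231e+02] [ 0.65494205  0.66734567 -0.12190017]
-0.040229986848018325 0.018696748503208595
```

View pics/s14.png

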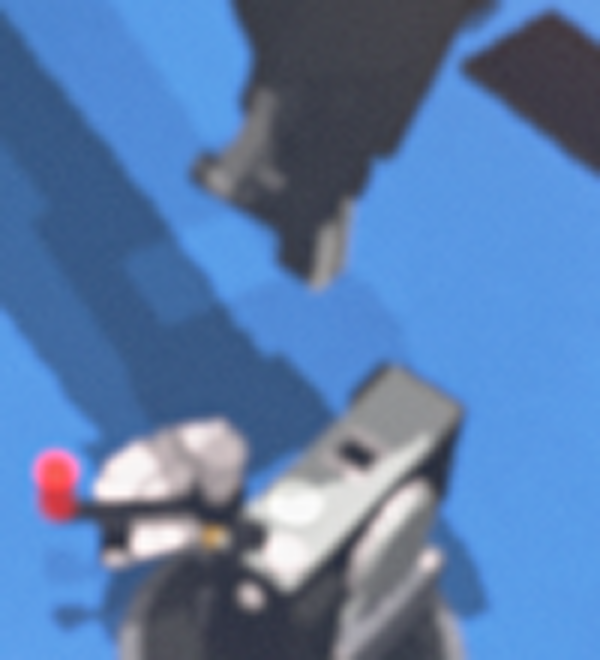

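Request:
play_rows --commands '[0,0,0.008,0,0,0,0,0,0,0.008,0.02,0,0,0,0,0,0.008,0.045,0,0,0,0,0,0.008,0.07,0,0,0,0,0,0.008,0.09,0,0,0,0,0,0.008,0.105,0,0,0,0,0,0.008,0.115,0,0,0,0,0,0.008,0.115,0,0,0]'

```text
t: 37.45
ee_pos: [0.5981, 0.0641, 0.1232]
eef_rot: [180.0, -0.1, -167.0]
contact_force: [-0.3, 0.7, 1.2]
finger_gap: -0.0001
```

Request:
play_rows --commands '[0,-0.001,0,0,0,0,0,0,-0.002,0,0,0,0,0,0,-0.003,0,0,0,0,0,0,-0.004,0,0,0,0,0,0,-0.004,0,0,0,0,0]'

```text
t: 37.95
ee_pos: [0.6033, 0.0645, 0.1248]
eef_rot: [-180.0, 0.0, -167.0]
contact_force: [-0.6, -0.1, -0.1]
finger_gap: -0.0001
```

Request:
play_rows --commands '[0,-0.001,0,0,0,0,0,0,-0.002,0,0,0,0,0,0,-0.003,0,0,0,0,0,0,-0.003,0,0,0,0,0]'

```text
t: 38.35
ee_pos: [0.6058, 0.0652, 0.1243]
eef_rot: [180.0, -0.0, -167.0]
contact_force: [-1.2, -0.8, 0.6]
finger_gap: 0.0001
```

Request:
play_rows --commands '[0,-0.0005,0,0,0,0,0,0,-0.001,0,0,0,0,0,0,-0.0015,0,0,0,0,0,0,-0.0015,0,0,0,0,0]'

```text
t: 38.75
ee_pos: [0.6064, 0.0654, 0.1242]
eef_rot: [180.0, -0.2, -167.0]
contact_force: [-6.2, -1.7, 2.7]
finger_gap: -0.0002
```

Contact is at 6 N and barely yields. I'll compare the picture with the one before the push.

```bash
cat > dcmp.py <<'E'
from h import *
a=np.radians(13.2); u=np.array([np.cos(a),np.sin(a)]); v=np.array([-u[1],u[0]])
def cen(c,p,r,lo,sign,cap=25):
    g=c["image"].min(-1).astype(float); x,y=map(int,p); yy,xx=np.mgrid[y-r:y+r+1,x-r:x+r+1]; w=np.clip(sign*(g[yy,xx]-lo),0,cap); return np.array([(w*xx).sum(),(w*yy).sum()])/w.sum()
def cmp(A,B):
    for n,p,r,lo,sg in(("dialedge",(349,213),5,228,1),("pinkdot",(341.7,229),2,130,1),("bolt+y",(371,223),2,140,1)):
        q,w=cen(A,p,r,lo,sg),cen(B,p,r,lo,sg); d=onz(B,w,.15)[:2]-onz(A,q,.15)[:2]; print(n,(w-q).round(2),"x",(d@u*1000).round(2),"y",(d@v*1000).round(2))
E
python3 - <<'E'
from dcmp import *
from workcell import robot
o=robot.observe(); print(o["ee_pos"],o["contact_force"])
c=robot.capture("scene"); pickle.dump(c,open("scene15.pkl","wb"))
cmp(load("scene12.pkl"),c)
crop(load("scene12.pkl"),330,180,60,70,6,"pics/c12.png"); crop(c,330,180,60,70,6,"pics/c15.png")
A=cv2.imread("pics/c12.png");B=cv2.imread("pics/c15.png"); cv2.imwrite("pics/cc15.png",np.hstack([A,B]))
E
```

```text
[0.60636685 0.06542333 0.12415842] [-6.20032669 -1.73731316  2.69098413]
dialedge [0.06 1.62] x 2.85 y -3.5
pinkdot [0.7  0.08] x 1.28 y 0.83
bolt+y [0.26 0.04] x 0.5 y 0.27
```

View pics/cc15.png

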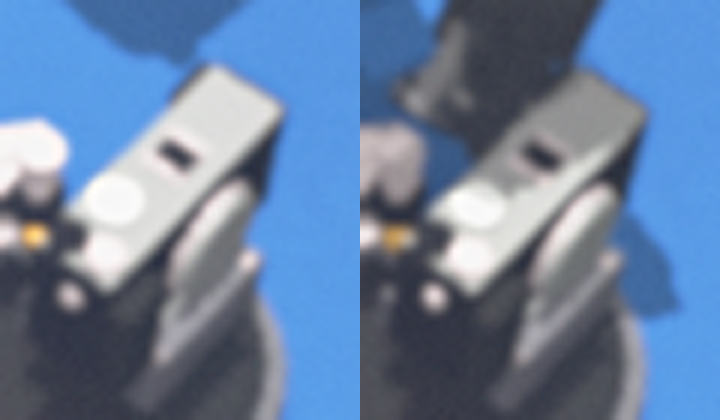

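The camera seems to have moved forward about 1–2 mm under the light push. I'll push slightly more and watch for the stop.

Request:
play_rows --commands '[0,-0.0005,0,0,0,0,0,0,-0.0005,0,0,0,0,0]'

```text
t: 39.0
ee_pos: [0.6064, 0.0655, 0.1241]
eef_rot: [180.0, -0.2, -167.0]
contact_force: [-8.7, -3.1, 4.7]
finger_gap: -0.0
```

Request:
play_rows --commands '[0,-0.0005,0,0,0,0,0,0,-0.0005,0,0,0,0,0]'

```text
t: 39.2
ee_pos: [0.6065, 0.0655, 0.1239]
eef_rot: [180.0, -0.3, -167.0]
contact_force: [-9.4, -3.4, 5.4]
finger_gap: -0.0002
```

It's firm at 10 N with no further motion. I'll back off and retreat to the earlier viewing pose.

Run:
```python
from mv import *
print(rel([.6065,.0655,.1239,180,0,193.0],[.459,.1959,.2394,180,0,153.0]))
```

```text
(array([ 0.1144,  0.1602, -0.1155]), array([-0., -0., 40.]))
```

Request:
play_rows --commands '[0,0.001,0,0,0,0,0,0,0.002,0,0,0,0,0,0,0.004,0,0,0,0,0,0,0.007,0,0,0,0,0,0,0.007,0,-0.02,0,0,0,0,0.007,0,-0.05,0,0,0,0,0.007,0,-0.08,0,0,0,0,0.007,0,-0.105,0,0,0,0,0.007,0,-0.1155,0,0,0,0,0.007,0,-0.1155,0,0,0]'

```text
t: 40.2
ee_pos: [0.6025, 0.0642, 0.2418]
eef_rot: [-179.9, 0.2, -167.0]
contact_force: [0.6, -0.2, -0.6]
finger_gap: 0.0002
```

Request:
play_rows --commands '[0,0.015,0.02,0,0,0,5,0,0.04,0.055,0,0,0,13,0,0.065,0.095,0,0,0,21,0,0.09,0.13,0,0,0,29,0,0.105,0.155,0,0,0,37,0,0.1074,0.1602,0,0,0,40,0,0.1074,0.1602,0,0,0,40,0,0.1074,0.1602,0,0,0,40]'

```text
t: 41.0
ee_pos: [0.4605, 0.1959, 0.2387]
eef_rot: [-179.9, -0.1, 153.1]
contact_force: [0.1, 0.0, -0.2]
finger_gap: 0.0002
```

Run:
```python
from dcmp import *
from workcell import robot
o=robot.observe(); print(o["t"],o["ee_pos"],o["contact_force"])
for n in("scene","top"):
    c=robot.capture(n); pickle.dump(c,open(n+"16.pkl","wb"))
s12=load("scene12.pkl"); s=load("scene16.pkl"); t=load("top16.pkl"); s6=load("scene6.pkl")
print("12->16"); cmp(s12,s); 
O=np.array([.6441,.0457]); g=lambda c:cv2.GaussianBlur(cv2.cvtColor(c["image"],cv2.COLOR_RGB2GRAY).astype(np.float32),(0,0),.7)
P=lambda c,X,Y,Z:proj(c,[*(O+u*X+v*Y),Z])
def ecc(A,B,poly,z,roi):
    m=np.zeros((400,640),np.uint8); cv2.fillPoly(m,[np.array([P(A,*q,z) for q in poly]).round().astype(np.int32)],255); x,y,w,h=roi
    cc,W=cv2.findTransformECC(g(A)[y:y+h,x:x+w],g(B)[y:y+h,x:x+w],np.eye(2,3,dtype=np.float32),cv2.MOTION_TRANSLATION,(3,300,1e-7),m[y:y+h,x:x+w],1)
    c0=P(A,0,0,z); d=onz(B,c0+W[:,2],z)[:2]-onz(A,c0,z)[:2]; print("ecc",round(cc,3),W[:,2].round(2),"x",(d@u*1000).round(2),"y",(d@v*1000).round(2))
pl=((-.026,.064),(.017,.064),(.017,-.04),(-.026,-.04))
ecc(s12,s,pl,.149,(330,180,60,60)); t12=load("top12.pkl"); ecc(t12,t,((-.026,.066),(.017,.066),(.030,-.06),(-.026,-.06)),.149,(290,135,60,40))
crop(s12,300,180,80,70,5,"pics/a.png"); crop(s,300,180,80,70,5,"pics/b.png")
cv2.imwrite("pics/cc16.png",np.hstack([cv2.imread("pics/a.png"),cv2.imread("pics/b.png")]))
```

```text
41.0 [0.46045017 0.19586553 0.23867383] [ 0.10995723  0.01119865 -0.22714647]
12->16
dialedge [ 0.01 -0.01] x -0.01 y 0.04
pinkdot [-0.01  0.01] x -0.0 y -0.04
bolt+y [0.   0.03] x 0.05 y -0.06
ecc 1.0 [0.01 0.02] x 0.04 y -0.03
ecc 1.0 [-0.01 -0.01] x 0.03 y 0.02
```

View pics/cc16.png

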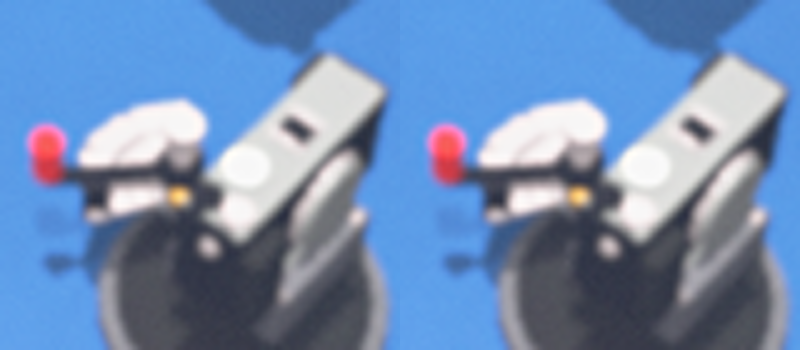

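The same lighting shows 0.04 mm of motion between before and after the push. The plate is tight, and the earlier apparent shift was a shadow effect. The lever is unchanged and the robot is clear, so I'll hand in.

```bash
python3 -c "
from workcell import robot
print(robot.hand_in()); o=robot.observe(); print(o['t'],o['contact_force'])"
```

```text
the job is handed in; nothing more can be done
None
the job is handed in; nothing more can be done
```

The camera is mounted in the clamp and released, the lever is locked down in the notch, and I handed the job in at about 41 s. I got no verdict back, and one placing measurement stayed uncertain (last bullet).

I set the plate down with the lens mount away from the lever; floor contact came at about the expected height. I swung the lever over the cam at 7–16 N, felt the stop at about 14 N, and eased off until it dropped.

**Last checks:**
- **Lever:** the red knob stands 3.6 mm lower than at the start, after about 82° of swing. The bar lies beside the black stop.
- **Camera seating:** its height is about right (measured 73 mm above where it stood on the table, 75 expected, with 2–3 mm scatter). It is square to within about 1° and centred in y to about 1 mm. A 10 N push from behind moved it only 0.04 mm, so the plate is held tight.
- **Clear of everything:** the arm is backed away and feels no force. I felt no contact with anything else on the table, but I did not check the other objects against the first pictures.
- **Checks that disagreed:** most of my image estimates of the camera's x put it 1–3 mm short of the locked place, and one (top view only) put it 4.3 mm short. The limit is 3 mm. Seat-position error and lighting account for perhaps 1–2 mm of that. I relied on the rear jaw's travel (about 8.4 mm, against roughly 9 expected) and the tight hold instead.

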